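# Lever up the draining slab and pack it with a row of spacer blocks

### The job

Tilt the heavy stone slab on its hinge so that it drains: lay the pry bar over the fulcrum with its tip under the slab's free edge, and set the iron weight in the pan at the bar's tail so that the slab is levered up and stays up on its own. While it is up, push all the loose brown blocks under the raised edge in a neat row, upright and square to the edge, one in line with each groove, beginning at the groove next to the bar and skipping none, each with about a third of its length (40 mm) under the slab. Then take the weight off so that the slab comes down on the blocks, and put bar and weight down on the bench, the bar flat and the weight upright, clear of the stand and fulcrum, without disturbing the cups and the plastic box.

Things in the scene. Friction and masses are not known exactly. Their poses are not given: they have to be found in the camera images.
- stand: Steel stand fixed to the bench, with the stone slab. Origin on the bench below the middle of the slab's free edge; x along the edge, y inward to the hinge, z up. Slab: x -140 to 140 mm, y 0 to 180, 22 thick, 2.9 kg, underside 64 mm above the bench at rest; open below to y = 80. A board, a tile and a thin post (155 mm above the bench) are on it from y = 65 on. The fulcrum is at x = -120, y = -70.
- slab (a joint): Tilt of the slab about the hinge along its rear lower edge (y = 180 mm, 64 mm up), rad; 0 level at rest, positive as the free edge rises. Damped; falls back by its weight. Levered up with the weight in the pan it stands at about 0.085 (79 mm clear below the edge); resting on the blocks at about 0.043.
- mark1 (a point): Point on the bench straight below the free edge of the slab at groove 1 (a dark sawn line on the slab's edge); the four grooves are 58 mm apart; groove 1 is the one nearest the fulcrum, 68 mm from the fulcrum's centre plane along the edge. Axes as those of the stand.
- mark2 (a point): Point on the bench straight below the free edge of the slab at groove 2 (a dark sawn line on the slab's edge); the four grooves are 58 mm apart; groove 1 is the one nearest the fulcrum, 68 mm from the fulcrum's centre plane along the edge. Axes as those of the stand.
- mark3 (a point): Point on the bench straight below the free edge of the slab at groove 3 (a dark sawn line on the slab's edge); the four grooves are 58 mm apart; groove 1 is the one nearest the fulcrum, 68 mm from the fulcrum's centre plane along the edge. Axes as those of the stand.
- mark4 (a point): Point on the bench straight below the free edge of the slab at groove 4 (a dark sawn line on the slab's edge); the four grooves are 58 mm apart; groove 1 is the one nearest the fulcrum, 68 mm from the fulcrum's centre plane along the edge. Axes as those of the stand.
- fulcrum: Steel fulcrum block fixed to the bench 70 mm outside the slab's edge, 60 mm along the edge (its x) by 50 mm (its y) up to 26 mm, 40 mm wide above. Origin at the centre of its underside. Its top is a rounded ridge along x, 50 mm high, between two cheeks 64 mm high with a 32 mm gap for the bar.
- bar: Steel pry bar, 0.6 kg. Origin on its underside, x towards the tip. Flat bar 26 mm wide, 8 thick, to the tip at x = 212; pan 90 x 90, rim 14 high, centred at x = -93. Rubber grip block 50 long, 26 wide, 8 to 34 mm up, at x = 0 (centre of mass). Lay it level on the ridge at x = 112, tip 30 mm under the slab, 6 mm below it. Let go, the tail sinks till the tip meets the slab; loaded, to the bench.
- bar_pan (a point): Centre of the pan's inner floor, 5 mm above the bar's underside; 80 x 80 mm inside.
- weight: Iron weight, 0.9 kg: cylinder 64 mm in diameter and 36 mm high with an upright grip post 24 mm in diameter on top, up to 70 mm. Origin at the centre of its underside, z up.
- block1: Loose brown plastic spacer block, 120 mm long (its x), 24 wide (its y), 70 high (its z), on a steel sole 120 x 48 mm, 12 mm thick; 0.5 kg, symmetric; origin at the centre of its underside. Starts upright on its sole and is used the same way up. Two to four of the four blocks are present; an absent one has no pose.
- block2: Loose brown plastic spacer block, 120 mm long (its x), 24 wide (its y), 70 high (its z), on a steel sole 120 x 48 mm, 12 mm thick; 0.5 kg, symmetric; origin at the centre of its underside. Starts upright on its sole and is used the same way up. Two to four of the four blocks are present; an absent one has no pose.
- block3: Loose brown plastic spacer block, 120 mm long (its x), 24 wide (its y), 70 high (its z), on a steel sole 120 x 48 mm, 12 mm thick; 0.5 kg, symmetric; origin at the centre of its underside. Starts upright on its sole and is used the same way up. Two to four of the four blocks are present; an absent one has no pose.
- block4: Loose brown plastic spacer block, 120 mm long (its x), 24 wide (its y), 70 high (its z), on a steel sole 120 x 48 mm, 12 mm thick; 0.5 kg, symmetric; origin at the centre of its underside. Starts upright on its sole and is used the same way up. Two to four of the four blocks are present; an absent one has no pose.
- mug: White mug, 80 mm wide, 90 mm high; bystander, leave alone. Origin under its centre.
- teacup: White handleless cup, 72 mm wide, 85 mm high; bystander, leave alone. Origin under its centre.
- beadbox: Low pale green plastic box with compartments, 70 x 110 x 40 mm; bystander, leave alone. Origin under its centre.
Things that resemble listed ones, but are neither listed nor needed, are in the scene too. What is shaped like the fulcrum but purple is not meant. Leave any blue look-alike of the block2 alone.

How it is judged:
By the outcome, as a careful person would: the job done as asked, in the order asked, and still so for the second after the job is handed in, with the robot touching nothing.
Of block1, block2, block3, block4 only 2 to 4 are there at a start; the rules pass over those that are not, and their reading is None.
At some moment in a run one of block1, block2, block3, block4 may be knocked a few centimetres aside while the robot is not near it.
It also fails if it takes over 210 s, if anything falls off the work surface, if the arm or the gripper's body presses on something with over 40 N, if the wrist force passes 120 N, or if a joint passes its speed limit or range.

### The arm

A 6-joint arm with a two-finger parallel gripper is mounted at the origin on the work surface. World frame = base frame: x ahead of the robot, y to its left, z up, the work surface at z = 0. Lengths are in mm, angles in rad, forces in N, time in s.
With the tool pointing down it reaches from about 350 to 875 mm from the base axis. Payload 4.2 kg.
Tool frame: the origin (TCP) lies at the very end of the fingers, on their centre line; the grasp point (between the pads) lies 19 mm behind it; z points along the fingers, y is the line along which they close (so a half turn about z gives the same grasp; the last joint's range is limited). The gripper opens to 85 mm and grips with 20 to 120 N. Pads are 22 mm wide; open, the fingers measure 114 mm over their backs; the gripper's body (76 mm by 85 mm) begins 54 mm behind the grasp point. The pads swing forward as they close: fully open they stand 13 mm farther back than shut.
Start: joints at [1.557, 0.385, 0.008, 0, -1.194, -0.259], TCP at [168.361, 601.875, 210.212] pointing down, gripper open.
Joint ranges: [-3.14, 3.14], [-1.21, 2.06], [-1.07, 1.41], [-3.16, 2.05], [-2.99, -0.16], [-3.1, 3.1]. Speed limits (rad/s): [2.79, 2.79, 3.14, 3.14, 3.14, 3.14].

### API

Orientations are given as a unit quaternion [x, y, z, w].
In Python, from bench import read_state, get_image, camera_model, job_done gives the robot as it stands.
- The arm moves only by the shell command python3 -m handwheel 'ROWS'. ROWS is JSON, a list of rows, each a list of 7 numbers: the shift along the tool's x, y, z in m, then the turn, a rotation vector about the tool's x, y, z in rad, then the gripper's target within -1 to 1 (fully open at 1, half-way at 0, shut at -1). In form: [[dx, dy, dz, wx, wy, wz, jaw], ...]. A call has 1 to 10 rows; each row is the pose to reach, as a shift and turn from the pose commanded when the call began, along the tool's axes at that moment; what a row does not reach only later rows make up. A row lasts 1/8 s, in which the tool goes at most 62.5 mm and 10.7 degrees, less where a joint would pass 70% of its speed; a pose out of reach is approached as far as the arm can. A call with a gripper value outside its range is refused whole. The fingers move at their own pace and stop on an object; the grip force is fixed at half the most. Time passes only in rows, so rows that repeat a pose let the fingers close. It gives the time, the measured TCP pose, the force, the opening and the grip force at its end, in the units of the state.
- read_state(): the state, without advancing time (a new reading comes with each control period).
- get_image(name): name is "side" or "top" or "wrist"; returns (picture, depth): 400x640x3 uint8, blue, green, red; 400x640 float32, mm along the optical axis (not along the pixel's ray), 0 where there is no reading.
- camera_model(name): a dict with "K" (3x3 intrinsics, pixels), "rvec" (rotation vector, rad) and "tvec" (3), from world to camera coordinates, as OpenCV has them; the wrist camera has in their place "hand_eye" (4x4, takes a point from camera to tool coordinates, whose origin is the TCP and whose axes are the flange's). Camera axes: x right, y down, z forward; pixel columns grow to the right and rows downward; lengths in mm; the calibration is good to about 2 mm. A picture is of the moment at which its call begins: read the wrist's pose just before it. camera_model takes no time and is no camera call.
- job_done(): hands the job in; it is judged then, once.
The state is a dict: "clock": time; "joints": joint angles; "joint_vel": joint speeds; "joint_efforts": joint torques, N m; "position": TCP position; "ee_rot": TCP orientation; "contact_force": force on the tool from outside, world axes, zero at the start; "wrist_torque": the same for the moment, N m; "gripper_width": finger opening in mm; "grasp_force": force on a finger pad.
Only numpy, scipy, OpenCV 4.12 (cv2) and the standard library are available. Lean on these libraries where they do the work, as an engineer would, in place of code of your own. Each camera call takes 0.05 s, during which the arm holds its last target. There are 200 camera calls.

## Working session

There is one attempt and no reset: what is moved stays moved. The work goes in short steps, Python scripts to look and compute and a shell command to move; the robot and the scene stay as the last step left them, time stands still between calls to the robot, and variables do not carry over. Pictures are saved under pics/ and viewed, at most 21 in all, crops included, and the job is handed in when it is done.

```bash
mkdir -p pics; ls
cat > h.py <<'E'
import numpy as np, cv2
from scipy.spatial.transform import Rotation as R
from bench import read_state, get_image, camera_model
def cam(name, st=None):
    m=camera_model(name); K=np.array(m["K"],float)
    if "rvec" in m:
        Rm=cv2.Rodrigues(np.array(m["rvec"],float))[0]; t=np.array(m["tvec"],float).ravel()
        return K,Rm.T,-Rm.T@t      # cam->world rot, centre
    H=np.array(m["hand_eye"],float); T=R.from_quat(st["ee_rot"]).as_matrix()
    return K,T@H[:3,:3],T@H[:3,3]+np.array(st["position"])
def ray(c,uv,z):
    K,Rw,C=c; d=Rw@np.linalg.inv(K)@np.array([uv[0],uv[1],1.]); return C+d*(z-C[2])/d[2]
def cloud(c,D):
    K,Rw,C=c; v,u=np.mgrid[:D.shape[0],:D.shape[1]]
    P=np.stack([(u-K[0,2])/K[0,0]*D,(v-K[1,2])/K[1,1]*D,D],-1)
    return P@Rw.T+C
def proj(c,p):
    K,Rw,C=c; q=K@(Rw.T@(np.array(p)-C)); return q[:2]/q[2]
def shot(name,save=None):
    st=read_state(); I,D=get_image(name); c=cam(name,st)
    if save: cv2.imwrite(f"pics/{save}.png",I)
    return I,D,c,st
E
python3 - <<'E'
from h import *
for n in("top","side"):
    I,D,c,s=shot(n,n+"0"); print(n,c[2].round(),c[0][0,0],(D>0).mean()); np.savez(n+"0.npz",I=I,D=D)
print(s)
E
```

```text
pics
top [ 353.   27. 1218.] 409.0821562523722 0.99603125
side [ 180.  800. 1050.] 482.75929518435663 0.996
{'clock': 0.05, 'joints': array([ 1.55660040e+00,  3.85563141e-01,  6.64633308e-03, -4.83167886e-04,
       -1.19399565e+00, -2.58602775e-01]), 'joint_vel': array([ 0.00087647, -0.00080685,  0.00282761,  0.00341664, -0.00076224,
        0.00027709]), 'joint_efforts': array([-5.34947139e-04, -3.93683553e+01,  1.89158320e+01,  4.20545518e+00,
       -2.38888060e-03,  9.84274550e-06]), 'position': array([168.20939344, 601.29774709, 209.12802738]), 'ee_rot': array([ 9.90699319e-01, -1.36065017e-01, -9.38897417e-05,  1.07754564e-03]), 'contact_force': array([ 0.69569638,  0.5018749 , -0.01387683]), 'wrist_torque': array([0.04641976, 0.03885375, 0.02390588]), 'grasp_force': 0.0, 'gripper_width': 85.33601663759516}
```

View pics/top0.png

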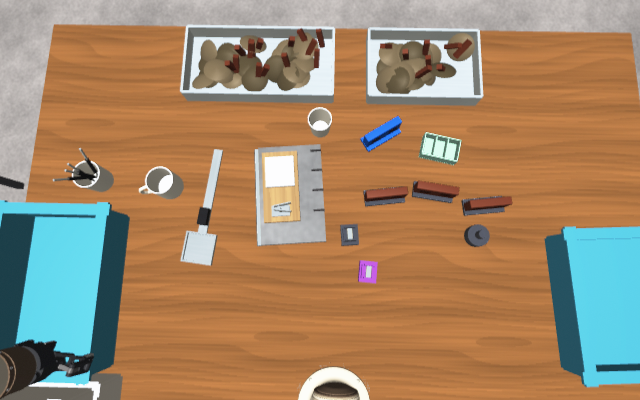

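View pics/side0.png

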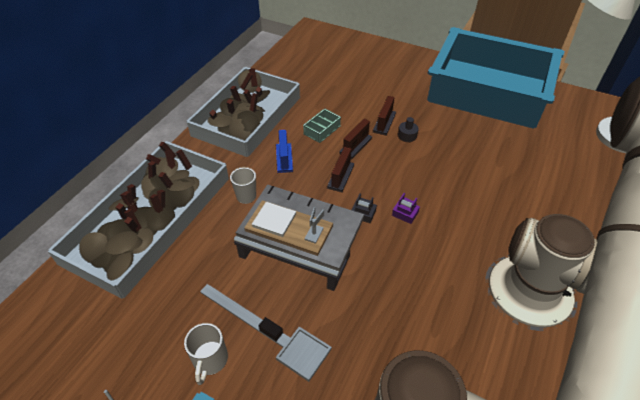

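The top view has robot +x up and +y left. It shows the slab at (290,195) with its free edge at u≈325, the fulcrum at (349,234), and the bar at (208,205) with its tip up. Three brown blocks are at (386,195), (436,190) and (487,205), and the weight is at (477,236).

Run:
```python
from h import *
d=np.load("top0.npz"); I,D=d["I"],d["D"]; c=cam("top"); P=cloud(c,D); Z=P[...,2]
hsv=cv2.cvtColor(I,cv2.COLOR_BGR2HSV)
def comp(box,zlo,zhi,nm):
    u0,v0,u1,v1=box; p=P[v0:v1,u0:u1].reshape(-1,3); p=p[(p[:,2]>zlo)&(p[:,2]<zhi)]
    r=cv2.minAreaRect(p[:,:2].astype(np.float32)); bx=cv2.boxPoints(r)
    e=bx[1]-bx[0],bx[2]-bx[1]; L=max(e,key=np.linalg.norm)
    print(nm,len(p),np.round(r[0]),np.round(r[1]),"ang",round(float(np.degrees(np.arctan2(L[1],L[0]))),1),"z",np.percentile(p[:,2],[5,50,95]).round())
comp((360,180,412,212),55,90,"bA"); comp((410,172,462,206),55,90,"bB"); comp((458,190,515,220),55,90,"bC")
comp((462,222,495,250),25,50,"weight");comp((462,222,495,250),55,90,"wpost")
comp((338,222,362,248),20,80,"fulc");comp((355,258,382,286),20,80,"purple")
comp((245,140,330,250),75,95,"slab")
comp((175,140,230,270),3,60,"bar");comp((190,200,220,232),25,60,"grip");comp((175,230,220,270),3,60,"pan");comp((205,145,230,207),3,60,"flat")
comp((415,128,465,168),25,60,"beadbox");comp((355,112,405,155),30,100,"blue");comp((300,102,335,140),50,110,"teacup");comp((138,162,185,200),50,110,"mug")
for uv in[(321,150),(322,170),(324,190),(324,210)]: print(ray(c,uv,86).round())
s=[ray(c,uv,86).round() for uv in[(321,145),(326,241),(255,149),(258,245)]];print(s)
print(camera_model("wrist")["hand_eye"],camera_model("wrist")["K"])
```

```text
bA 377 [ 587. -142.] [ 25. 120.] ang -82.8 z [61. 69. 73.]
bB 385 [ 604. -287.] [120.  26.] ang 81.9 z [59. 69. 73.]
bC 388 [ 566. -418.] [153.  45.] ang 84.9 z [60. 69. 73.]
weight 327 [ 473. -408.] [61. 62.] ang -35.7 z [30. 36. 40.]
wpost 65 [ 473. -408.] [22. 21.] ang 83.4 z [61. 69. 73.]
fulc 352 [469. -39.] [59. 49.] ang 1.3 z [24. 40. 63.]
purple 372 [363. -92.] [50. 60.] ang -4.5 z [23. 40. 63.]
slab 3844 [576. 136.] [282. 192.] ang 4.6 z [81. 86. 90.]
bar 2336 [557. 408.] [400. 169.] ang 3.6 z [ 3.  7. 34.]
grip 167 [514. 392.] [29. 50.] ang -6.5 z [29. 34. 38.]
pan 964 [416. 411.] [115. 137.] ang -88.8 z [ 3.  6. 16.]
flat 595 [642. 367.] [193.  75.] ang 3.5 z [ 3.  8. 12.]
beadbox 373 [ 736. -310.] [110.  72.] ang 77.4 z [26. 36. 43.]
blue 440 [ 778. -132.] [ 26. 120.] ang -58.3 z [35. 68. 73.]
teacup 271 [800.  55.] [73. 68.] ang 1.8 z [53. 76. 88.]
mug 468 [608. 518.] [104.  79.] ang 82.2 z [53. 76. 92.]
[703.  49.  86.]
[644.  44.  86.]
[585.  38.  86.]
[528.  36.  86.]
[array([718.,  49.,  86.]), array([442.,  29.,  86.]), array([702., 239.,  86.]), array([427., 216.,  86.])]
[[ 5.46805670e-04 -9.45855421e-01 -3.24587775e-01  8.40887632e+01]
 [ 9.99999783e-01  6.36683241e-04 -1.70692637e-04 -1.18895207e+00]
 [ 3.68110152e-04 -3.24587611e-01  9.45855564e-01 -1.63063593e+02]
 [ 0.00000000e+00  0.00000000e+00  0.00000000e+00  1.00000000e+00]] [[297.86240195   0.         318.25441916]
 [  0.         297.86240195 197.11702823]
 [  0.           0.           1.        ]]
```

Run:
```python
import cv2,numpy as np
I=cv2.imread("pics/top0.png")[110:290,150:530]; cv2.imwrite("pics/topc.png",cv2.resize(I,None,fx=2.1,fy=2.1,interpolation=cv2.INTER_CUBIC))
```

```text
(no output)
```

View pics/topc.png

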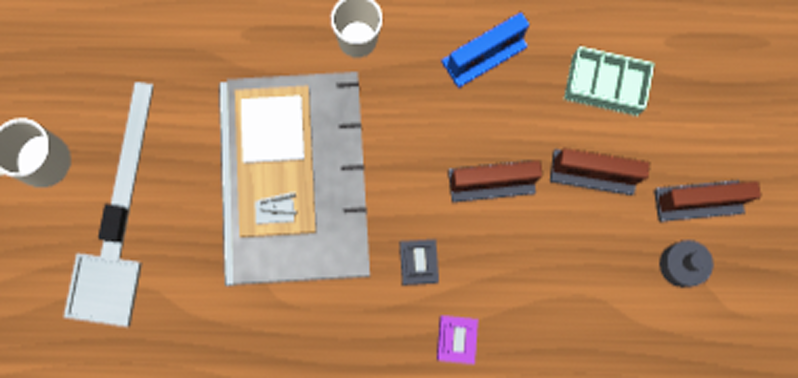

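The crop confirms the fulcrum at (419,261) and four grooves on the slab's right edge. The stand's yaw is about 4.2° and the fulcrum checks out at about (467,-39). I'll move over the bar grip, then turn.

```bash
cat >> h.py <<'E'
def yaw(st): 
    x=R.from_quat(st["ee_rot"]).as_matrix()[:,0]; return np.degrees(np.arctan2(x[1],x[0]))
def go(x=None,y=None,z=None,a=None):
    """tool-frame shift (m) and turn (rad) from measured pose to world x,y,z (mm), tool-x yaw a (deg), tool down"""
    st=read_state(); p=np.array(st["position"]); t=np.array([v if v is not None else q for v,q in zip((x,y,z),p)])
    M=R.from_quat(st["ee_rot"]); d=M.inv().apply(t-p)/1000
    a=yaw(st) if a is None else a; a=np.radians(a)
    T=R.from_matrix(np.array([[np.cos(a),np.sin(a),0],[np.sin(a),-np.cos(a),0],[0,0,-1]]))
    print("pos",p.round(1),"yaw",round(yaw(st),2),"-> rows",d.round(4),(M.inv()*T).as_rotvec().round(4))
E
python3 -m handwheel '[[0.2,0.055,-0.04,0,0,0,1],[0.39,0.109,-0.04,0,0,0,1],[0.39,0.109,-0.04,0,0,0,1],[0.39,0.109,-0.04,0,0,0,1],[0.39,0.109,-0.04,0,0,0,1],[0.39,0.109,-0.04,0,0,0,1],[0.39,0.109,-0.04,0,0,0,1],[0.39,0.109,-0.04,0,0,0,1],[0.39,0.109,-0.04,0,0,0,1]]'
python3 -m handwheel '[[0,0,0,0,0,0.18,1],[0,0,0,0,0,0.36,1],[0,0,0,0,0,0.54,1],[0,0,0,0,0,0.72,1],[0,0,0,0,0,0.9,1],[0,0,0,0,0,1.08,1],[0,0,0,0,0,1.26,1],[0,0,0,0,0,1.44,1],[0,0,0,0,0,1.5,1]]'
python3 -m handwheel '[[0,0,0,0,0,0.18,1],[0,0,0,0,0,0.36,1],[0,0,0,0,0,0.54,1],[0,0,0,0,0,0.72,1],[0,0,0,0,0,0.9,1],[0,0,0,0,0,1.08,1],[0,0,0,0,0,1.26,1],[0,0,0,0,0,1.44,1],[0,0,0,0,0,1.5,1],[0,0,0,0,0,1.5,1]]'
python3 - <<'E'
from h import *
I,D,c,s=shot("wrist","w1"); print(s["joints"].round(2)); go(514,392,150,170); np.savez("w1.npz",I=I,D=D)
P=cloud(c,D); p=P.reshape(-1,3); n=np.linalg.norm(p[:,:2]-[514,392],axis=1)
dark=I.max(-1).reshape(-1)<75
for lo,hi,nm in((28,40,"grip"),(4,13,"flat")):
    q=p[(n<(40 if nm=="grip" else 300))&(p[:,2]>lo)&(p[:,2]<hi)]; r=cv2.minAreaRect(q[:,:2].astype(np.float32)); print(nm,len(q),r)
E
```

```text
clock: 1.23
position: [514.0, 391.8, 249.6]
ee_rot: [0.991, -0.136, -0.0, 0.0]
contact_force: [-0.2, 0.1, -0.1]
gripper_width: 85.6
grasp_force: 0.0
clock: 2.35
position: [513.1, 392.9, 250.1]
ee_rot: [-0.632, 0.775, 0.0, -0.0]
contact_force: [-0.4, 0.0, 0.4]
gripper_width: 85.1
grasp_force: 0.0
clock: 3.6
position: [513.3, 392.8, 250.2]
ee_rot: [0.064, 0.998, -0.0, -0.0]
contact_force: [-0.8, 0.5, -0.4]
gripper_width: 85.3
grasp_force: 0.0
[ 0.9   0.4   0.13 -0.   -1.3  -2.6 ]
pos [513.5 392.6 250.2] yaw 172.65 -> rows [-0.0006 -0.0006  0.1002] [-0.0001 -0.0003  0.0462]
grip 777 ((514.9769287109375, 395.1242370605469), (25.620140075683594, 50.18347930908203), 83.22994232177734)
flat 6926 ((545.1958618164062, 434.0224914550781), (353.54144287109375, 415.0688781738281), 4.630222320556641)
```

View pics/w1.png

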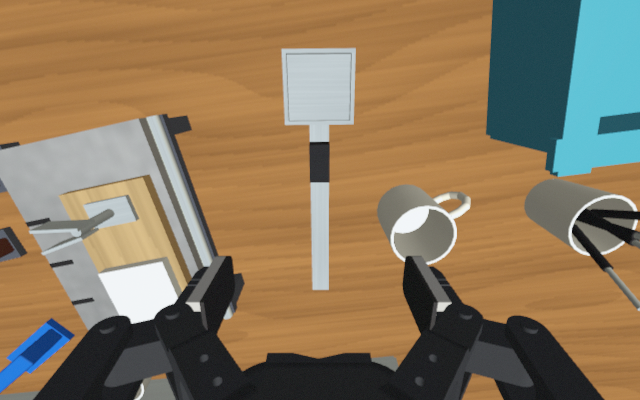

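The wrist view shows the bar straight along the tool axis, with its pan at (319,86), grip at (319,160) and tip at (320,290). I'll descend and grasp it.

```bash
python3 -c "
from h import *
go(515,395,9,173.2)"
python3 -m handwheel '[[-0.0015,-0.0024,0.06,0,0,-0.01,1],[-0.0015,-0.0024,0.12,0,0,-0.01,1],[-0.0015,-0.0024,0.17,0,0,-0.01,1],[-0.0015,-0.0024,0.21,0,0,-0.01,1],[-0.0015,-0.0024,0.235,0,0,-0.01,1],[-0.0015,-0.0024,0.241,0,0,-0.01,1],[-0.0015,-0.0024,0.241,0,0,-0.01,1],[-0.0015,-0.0024,0.241,0,0,-0.01,1]]'
python3 -m handwheel '[[0,0,0,0,0,0,-1],[0,0,0,0,0,0,-1],[0,0,0,0,0,0,-1],[0,0,0,0,0,0,-1],[0,0,0,0,0,0,-1],[0,0,0,0,0,0,-1]]'
python3 -m handwheel '[[0,0,-0.02,0,0,0,-1],[0,0,-0.06,0,0,0,-1],[0,0,-0.12,0,0,0,-1],[0,0,-0.18,0,0,0,-1],[0,0,-0.21,0,0,0,-1],[0,0,-0.21,0,0,0,-1],[0,0,-0.21,0,0,0,-1]]'
python3 -c "
from h import *
st=read_state();print(st['joints'].round(2),st['wrist_torque'])
go(486.2,-321.2,220,None)"
```

```text
pos [513.5 392.6 250.2] yaw 172.65 -> rows [-0.0012  0.0026  0.2412] [-0.0001 -0.0003 -0.0097]
clock: 4.65
position: [516.4, 390.2, 10.9]
ee_rot: [0.06, 0.998, 0.001, 0.001]
contact_force: [0.4, -0.5, 1.1]
gripper_width: 85.4
grasp_force: 0.0
clock: 5.4
position: [516.8, 391.0, 10.5]
ee_rot: [0.06, 0.998, 0.002, 0.001]
contact_force: [-0.4, 3.5, 6.0]
gripper_width: 22.7
grasp_force: 58.9
clock: 6.28
position: [513.7, 387.5, 214.7]
ee_rot: [0.061, 0.998, -0.003, -0.003]
contact_force: [-0.4, -0.3, -6.8]
gripper_width: 22.6
grasp_force: 59.6
[ 0.9   0.42  0.07 -0.   -1.23 -2.59] [-0.04231657  0.01462563  0.04182255]
pos [513.7 387.5 214.7] yaw 173.0 -> rows [-0.0591 -0.7067 -0.0012] [-0.0063 -0.0063  0.    ]
```

```bash
python3 -m handwheel '[[-0.003,-0.05,0,0,0,-0.14,-1],[-0.006,-0.1,0,0,0,-0.28,-1],[-0.009,-0.15,0,0,0,-0.42,-1],[-0.012,-0.2,0,0,0,-0.56,-1],[-0.015,-0.25,0,0,0,-0.7,-1],[-0.018,-0.3,0,0,0,-0.84,-1],[-0.022,-0.35,0,0,0,-0.98,-1],[-0.025,-0.4,0,0,0,-1.12,-1],[-0.028,-0.45,0,0,0,-1.26,-1],[-0.031,-0.5,0,0,0,-1.4,-1]]'
python3 -m handwheel '[[0,0,0,0,0,-0.1,-1],[0,0,0,0,0,-0.2,-1],[0,0,0,0,0,-0.2,-1],[0,0,0,0,0,-0.2,-1]]'
python3 -c "
from h import *
st=read_state();print(st['joints'].round(2),st['wrist_torque'])
I,D,c,s=shot('wrist','w2');np.savez('w2.npz',I=I,D=D)
go(478,-211,210,-85.8)"
```

```text
clock: 7.52
position: [483.7, -112.3, 216.1]
ee_rot: [-0.598, 0.801, 0.002, -0.002]
contact_force: [1.5, -0.7, -5.8]
gripper_width: 22.4
grasp_force: 59.8
clock: 8.02
position: [485.1, -110.7, 217.6]
ee_rot: [-0.673, 0.739, 0.001, -0.001]
contact_force: [-0.2, 0.2, -6.1]
gripper_width: 22.4
grasp_force: 59.9
[ 0.1   0.16 -0.28 -0.   -1.13 -0.2 ] [ 0.10414859 -0.04943179  0.00761821]
pos [ 485.4 -110.6  218.1] yaw -95.33 -> rows [ 0.1006 -0.0019  0.0081] [ 2.400e-03  1.000e-04 -1.663e-01]
```

View pics/w2.png

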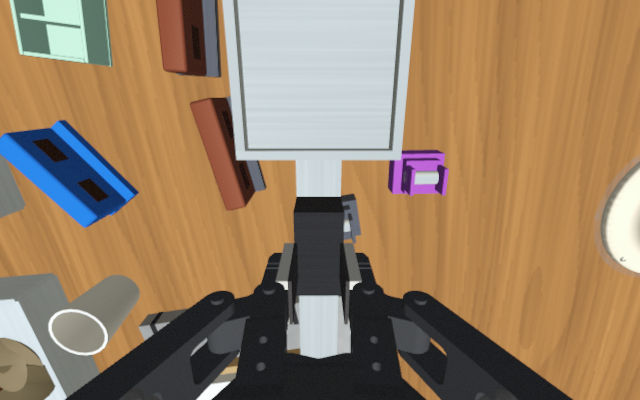

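The view shows the bar held straight in the gripper, with the pan's near edge at v≈160. I'll measure where the bar sits in the tool frame.

```bash
cat > bartool.py <<'E'
from h import *
def bar(I,D):
    H=np.array(camera_model("wrist")["hand_eye"]); K=np.array(camera_model("wrist")["K"])
    v,u=np.mgrid[:400,:640]; Q=np.stack([(u-K[0,2])/K[0,0]*D,(v-K[1,2])/K[1,1]*D,D],-1)@H[:3,:3].T+H[:3,3]
    p=Q[(D>0)&(np.abs(Q[...,1])<70)&(Q[...,0]>-5)&(Q[...,0]<150)&(np.abs(Q[...,2])<25)]
    pan=p[(p[:,0]>45)]; print("pan x",np.percentile(pan[:,0],[0.5,99.5]).round(1))
    for x in range(0,150,10):
        s=p[(p[:,0]>=x)&(p[:,0]<x+10)]
        if len(s)>5: print(x+5,"y",np.percentile(s[:,1],[1,99]).round(1),"mid",s[:,1].min()/2+s[:,1].max()/2,"z",np.percentile(s[:,2],[5,50,95]).round(1))
if __name__=="__main__":
    import sys; d=np.load(sys.argv[1]); bar(d["I"],d["D"])
E
python3 bartool.py w2.npz
```

```text
pan x [ 46.8 126.7]
5 y [-14.9  13.5] mid -0.49455282265173395 z [-23.9 -22.7 -21.9]
15 y [-13.2  12.2] mid -0.4347620126493652 z [-23.6 -22.6 -21.6]
25 y [-13.1  12.2] mid -0.4065801121538035 z [-23.1 -14.9   4. ]
35 y [-13.1  12. ] mid -0.7102715410754428 z [2.6 3.6 4.6]
45 y [-43.6  41.8] mid -0.5916527053292562 z [-2.7  3.2  4.6]
55 y [-44.5  43.5] mid -0.4885258336852054 z [-3.   4.   7.7]
65 y [-44.6  43.5] mid -0.4422362950558316 z [-2.2  6.8  8. ]
75 y [-44.6  43.7] mid -0.5853227887074013 z [-2.1  6.9  8. ]
85 y [-44.6  43.5] mid -0.48556714786047195 z [-2.1  7.   8.2]
95 y [-44.6  43.6] mid -0.41365544653366726 z [-1.9  7.1  8.4]
105 y [-44.7  43.5] mid -0.5325180174939845 z [-1.7  7.2  8.5]
115 y [-44.7  43.5] mid -0.3270090220679336 z [-1.7  7.3  8.6]
125 y [-44.5  43.1] mid -0.4047950592789995 z [-1.1  7.5  8.8]
```

```bash
python3 -m handwheel '[[0,-0.05,0,0,0,-0.1,-1],[0,-0.05,0,0,0,-0.166,-1],[0,-0.05,0,0,0,-0.166,-1],[0,-0.05,0,0,0,-0.166,-1],[0,-0.05,0,0,0,-0.166,-1]]'
python3 - <<'E'
from h import *
I,D,c,s=shot('wrist','w3');np.savez('w3.npz',I=I,D=D,c1=c[1],c2=c[2])
go(478,-211,210,-85.8)
def rect(p,nm):
    r=cv2.minAreaRect(p.astype(np.float32)); print(nm,len(p),np.round(r[0],1),np.round(r[1],1),round(r[2],1))
P=cloud(c,D).reshape(-1,3); n=np.linalg.norm(P[:,:2]-[467,-39],axis=1)<45
for lo,hi in((20,70),(57,70)):
    rect(P[n&(P[:,2]>lo)&(P[:,2]<hi)][:,:2],f"wrist {lo}")
for nm in("top","side"):
    d=np.load(nm+"0.npz"); P=cloud(cam(nm),d["D"]).reshape(-1,3); n=np.linalg.norm(P[:,:2]-[467,-39],axis=1)<45
    for lo,hi in((20,70),(57,70)): rect(P[n&(P[:,2]>lo)&(P[:,2]<hi)][:,:2],f"{nm} {lo}")
    m=(P[:,2]>80)&(P[:,2]<92)&(abs(P[:,0]-580)<150)&(P[:,1]>-20)&(P[:,1]<260); rect(P[m][:,:2],nm+" slab")
    # free-edge line: min y per x bin
    e=[]
    for x in range(460,710,10):
        q=P[m&(abs(P[:,0]-x)<5)]; 
        if len(q): e.append((x,np.percentile(q[:,1],2)))
    e=np.array(e); f=np.polyfit(e[:,0],e[:,1],1); print(nm,"edge angle",np.degrees(np.arctan(f[0])).round(2),"y at 580",np.polyval(f,580).round(1))
E
```

```text
clock: 8.7
position: [535.5, -115.4, 219.5]
ee_rot: [0.733, -0.681, 0.0, -0.0]
contact_force: [0.5, 0.4, -7.3]
gripper_width: 22.8
grasp_force: 60.3
pos [ 535.6 -115.4  219.5] yaw -85.78 -> rows [0.0912 0.0644 0.0095] [-0.0005  0.      0.0003]
wrist 20 1664 [468.1 -37.3] [58.1 49.7] 4.2
wrist 57 183 [469.3 -36.7] [40.3 30.7] 3.9
top 20 352 [468.7 -38.6] [59.2 49.5] 1.3
top 57 31 [468.7 -38. ] [39.7 25.5] 5.3
top slab 3663 [576.1 130.5] [281.6 181.1] 4.4
top edge angle 4.37 y at 580 42.6
side 20 351 [468.4 -36.1] [60.8 52.7] 4.5
side 57 42 [467.7 -34.8] [41.7 31.3] 1.2
side slab 3465 [575.4 134.7] [283.1 189.5] 4.5
side edge angle 4.63 y at 580 44.8
```

View pics/w3.png

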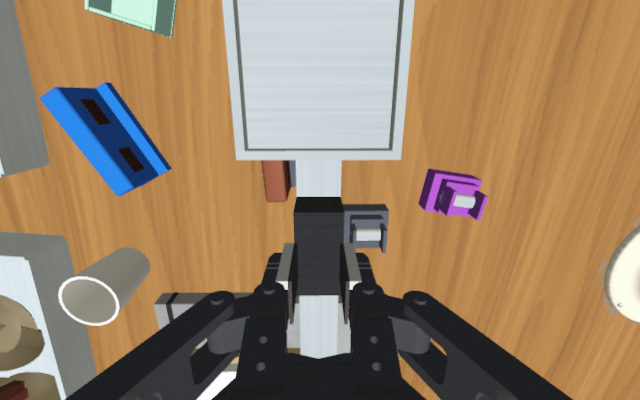

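The fulcrum is at (370,230) in this view, just right of the bar, and measures (468.6,-37.2) with yaw 4.3°. The purple one is at (455,195). Next I'll go to the retracted pre-insert pose and descend.

```bash
python3 -m handwheel '[[0.045,0.03,0,0,0,0,-1],[0.091,0.0615,0,0,0,0.001,-1],[0.091,0.0615,0.04,0,0,0.001,-1],[0.091,0.0615,0.08,0,0,0.001,-1],[0.091,0.0615,0.11,0,0,0.001,-1],[0.091,0.0615,0.125,0,0,0.001,-1],[0.091,0.0615,0.125,0,0,0.001,-1],[0.091,0.0615,0.125,0,0,0.001,-1]]'
python3 - <<'E'
from h import *
go(481.1,-210.7,68,-85.7)
I,D,c,s=shot('side','s2')
d=cv2.resize(I[150:270,280:480],None,fx=4,fy=4,interpolation=cv2.INTER_CUBIC); cv2.imwrite("pics/s2c.png",d)
E
```

```text
clock: 9.75
position: [482.7, -211.0, 95.7]
ee_rot: [0.733, -0.681, 0.002, -0.001]
contact_force: [0.3, -0.1, -5.4]
gripper_width: 22.6
grasp_force: 60.4
pos [ 482.7 -211.    95.7] yaw -85.78 -> rows [-0.0004  0.0017  0.0277] [-0.0032 -0.0012 -0.0014]
```

View pics/s2c.png

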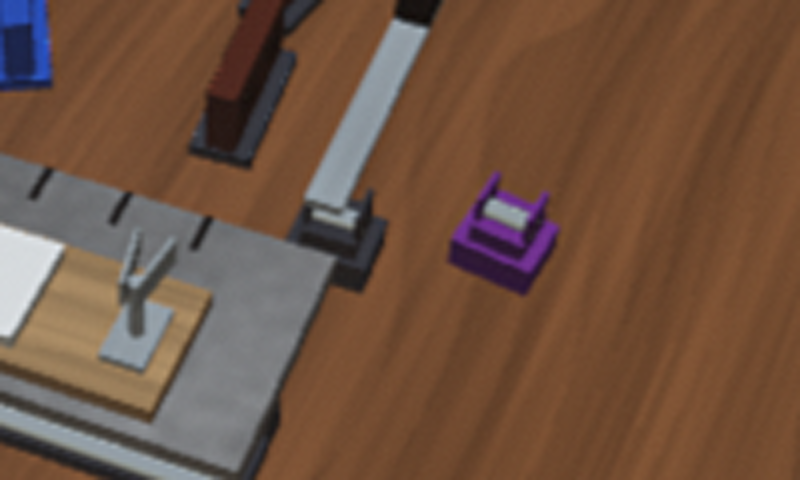

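The bar tip is at crop (328,205), hanging over the fulcrum gap. I'll check the tip's world position.

Run:
```python
from h import *
c=cam("side"); I=cv2.imread("pics/s2.png")
for uv in((305,195),(350,210),(328,203)): print(ray(c,(280+uv[0]/4,150+uv[1]/4),92).round(1))
I,D,c,s=shot('side'); P=cloud(c,D).reshape(-1,3)
m=(P[:,2]>75)&(P[:,2]<110)&(P[:,1]<25)&(P[:,1]>-180)&(abs(P[:,0]-475)<40)
q=P[m]
for y in range(-140,20,15):
    k=q[abs(q[:,1]-y)<7.5]
    if len(k)>3: print(y,len(k),"x",np.percentile(k[:,0],[3,97]).round(1),k[:,0].mean().round(1),"z",np.median(k[:,2]).round(1))
print("ymax",np.percentile(q[:,1],99))
```

```text
[478.7  -3.6  92. ]
[446.9  -5.   92. ]
[462.3  -4.   92. ]
-140 38 x [464.  488.8] 476.5 z 94.1
-125 38 x [463.1 488.8] 475.6 z 94.2
-110 39 x [462. 487.] 473.8 z 92.9
-95 41 x [460.8 486.2] 473.4 z 93.6
-80 38 x [460.  485.1] 472.0 z 94.1
-65 39 x [459. 484.] 470.8 z 93.8
-50 41 x [457.7 482. ] 469.7 z 93.8
-35 44 x [456.3 482.1] 468.5 z 94.5
-20 46 x [455.4 480.8] 467.9 z 94.2
-5 51 x [454.5 478.8] 466.2 z 93.4
ymax 0.33188448008260757
```

Bar and fulcrum agree in the side view to within about 0.5 mm, and the bar is level. I'll descend and slide it in.

```bash
python3 -m handwheel '[[0,0.0007,0.015,0,0,-0.0014,-1],[0,0.0007,0.026,0.0,0,-0.0014,-1],[0,0.0007,0.028,0,0,-0.0014,-1],[0,0.0007,0.028,0,0,-0.0014,-1]]'
python3 -m handwheel '[[0,0,0.003,0,0,0,-1],[0,0,0.006,0,0,0,-1],[-0.01,0,0.006,0,0,0,-1],[-0.02,0,0.006,0,0,0,-1],[-0.03,0,0.006,0,0,0,-1],[-0.03,0,0.006,0,0,0,-1]]'
python3 - <<'E'
from h import *
go(477,-148.9,62,-85.7)
I,D,c,s=shot('side','s3'); P=cloud(c,D).reshape(-1,3)
m=(P[:,2]>45)&(P[:,2]<80)&(P[:,1]<30)&(P[:,1]>-180)&(abs(P[:,0]-475)<40)
q=P[m]
for y in range(-140,40,15):
    k=q[abs(q[:,1]-y)<7.5]
    if len(k)>3: print(y,len(k),"x",np.percentile(k[:,0],[3,97]).round(1),"z",np.median(k[:,2]).round(1))
d=cv2.resize(I[150:270,280:480],None,fx=4,fy=4,interpolation=cv2.INTER_CUBIC); cv2.imwrite("pics/s3c.png",d)
E
```

```text
clock: 10.35
position: [480.6, -210.8, 65.9]
ee_rot: [0.733, -0.68, -0.0, 0.0]
contact_force: [0.6, 0.6, -6.2]
gripper_width: 22.7
grasp_force: 60.4
clock: 11.1
position: [478.3, -179.9, 60.4]
ee_rot: [0.733, -0.68, 0.0, -0.0]
contact_force: [0.1, 0.2, -6.4]
gripper_width: 22.8
grasp_force: 60.3
pos [ 478.3 -179.9   60.4] yaw -85.65 -> rows [-0.031  -0.0011 -0.0016] [-0.0001  0.      0.0009]
-140 32 x [462.3 487.5] z 57.7
-125 36 x [461.1 487. ] z 58.6
-110 40 x [460.  484.5] z 58.8
-95 35 x [459.2 482.9] z 59.2
-80 42 x [457.8 481.7] z 58.8
-65 36 x [456.2 481.1] z 58.4
-50 55 x [448.5 486.8] z 59.8
-35 65 x [448.2 487.5] z 60.2
-20 66 x [447.5 486.2] z 59.0
-5 49 x [451.4 476.9] z 59.8
10 23 x [452.4 475.6] z 61.4
```

View pics/s3c.png

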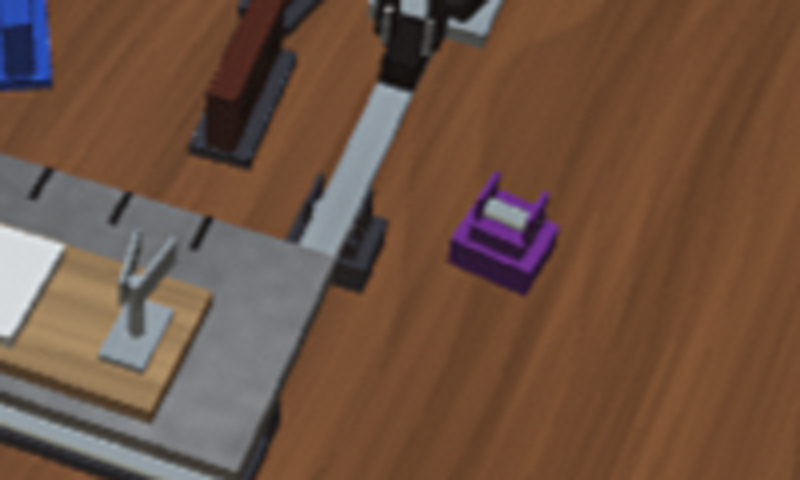

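The bar lies between the cheeks with its tip heading under the slab edge. I'll slide it forward 31 mm, set it down and open.

```bash
python3 -m handwheel '[[-0.01,0,0,0,0,0,-1],[-0.02,0,0,0,0,0,-1],[-0.031,0,0,0,0,0,-1],[-0.031,0,0.0005,0,0,0,-1],[-0.031,0,0.001,0,0,0,-1]]'
python3 -c "
from h import *
go(477,-148.9,62,-85.7)"
python3 -m handwheel '[[0,0,0,0,0,0,-0.2],[0,0,0,0,0,0,0],[0,0,0,0,0,0,0],[0,0,0,0,0,0,0.2],[0,0,-0.05,0,0,0,0.4],[0,0,-0.1,0,0,0,0.4],[0,0,-0.15,0,0,0,0.4],[0,0,-0.19,0,0,0,0.4],[0,0,-0.19,0,0,0,0.4]]'
python3 - <<'E'
from h import *
I,D,c,s=shot('wrist','w4');np.savez('w4.npz',I=I,D=D,c1=c[1],c2=c[2]); P=cloud(c,D)
go(473,-408,220,None)
# pan floor points
q=P[(P[...,2]>20)&(P[...,2]<65)&(abs(P[...,0]-480)<60)&(P[...,1]<-190)&(P[...,1]>-300)]
print(cv2.minAreaRect(q[:,:2].astype(np.float32)))
for y in range(-290,-120,20):
    k=P[(abs(P[...,1]-y)<8)&(abs(P[...,0]-478)<10)&(P[...,2]>10)&(P[...,2]<120)]
    if len(k): print(y,len(k),np.median(k[:,2]).round(1))
E
```

```text
clock: 11.78
position: [476.2, -149.8, 59.3]
ee_rot: [0.733, -0.68, 0.0, -0.0]
contact_force: [-0.5, 0.4, -6.2]
gripper_width: 22.5
grasp_force: 60.4
pos [ 476.2 -149.8   59.3] yaw -85.71 -> rows [-0.0009 -0.0009 -0.0027] [-0.0002 -0.0001 -0.0002]
clock: 12.9
position: [478.0, -150.2, 253.1]
ee_rot: [0.733, -0.68, 0.003, -0.003]
contact_force: [-0.2, -0.8, -0.2]
gripper_width: 59.7
grasp_force: 0.0
pos [ 476.5 -149.9  250.5] yaw -85.75 -> rows [0.2571 0.0227 0.0304] [-0.0035  0.0001 -0.    ]
((483.2887268066406, -238.3502197265625), (90.06927490234375, 98.92225646972656), 4.335717678070068)
-290 135 46.7
-270 257 39.4
-250 244 40.6
-230 232 41.8
-210 240 43.2
-190 220 47.5
-170 300 74.5
-150 233 76.2
-130 148 77.3
```

View pics/w4.png

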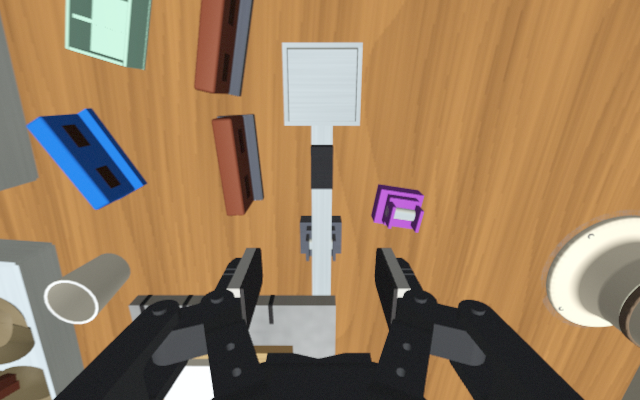

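The bar rests on the ridge with its tail slightly down; the pan is centred at (322,84) px, (484,-241.6) mm. Next, the weight.

```bash
python3 -m handwheel '[[0.06,0.006,0.03,0,0,0,0.4],[0.12,0.011,0.03,0,0,0,0.4],[0.18,0.017,0.03,0,0,0,0.4],[0.24,0.0227,0.03,0,0,0,0.4],[0.257,0.0227,0.03,0,0,0,0.4],[0.257,0.0227,0.03,0,0,0,0.4],[0.257,0.0227,0.03,0,0,0,0.4]]'
python3 - <<'E'
from h import *
I,D,c,s=shot('wrist','w5'); P=cloud(c,D).reshape(-1,3); n=np.linalg.norm(P[:,:2]-[473,-408],axis=1)
for lo,hi in((30,40),(64,76)):
    q=P[(n<50)&(P[:,2]>lo)&(P[:,2]<hi)]; print(lo,len(q),cv2.minEnclosingCircle(q[:,:2].astype(np.float32)), q.mean(0).round(1))
go(473,-408,41,-85.7)
E
```

```text
clock: 13.82
position: [472.4, -406.6, 218.6]
ee_rot: [0.733, -0.68, -0.001, 0.0]
contact_force: [-0.3, 0.2, -0.3]
gripper_width: 59.8
grasp_force: 0.0
30 1716 ((474.3652648925781, -407.8019104003906), 31.85346794128418) [ 474.7 -410.9   35.4]
64 369 ((474.37823486328125, -407.9586181640625), 11.860014915466309) [ 474.6 -408.4   69.3]
pos [ 472.6 -406.5  219. ] yaw -85.64 -> rows [ 0.0016 -0.0004  0.178 ] [0.0005 0.0006 0.001 ]
```

```bash
python3 -m handwheel '[[0.0015,-0.0017,0.06,0,0,0,0.4],[0.0015,-0.0017,0.11,0,0,0,0.4],[0.0015,-0.0017,0.15,0,0,0,0.4],[0.0015,-0.0017,0.172,0,0,0,0.4],[0.0015,-0.0017,0.177,0,0,0,0.4],[0.0015,-0.0017,0.177,0,0,0,0.4]]'
python3 -m handwheel '[[0,0,0,0,0,0,-1],[0,0,0,0,0,0,-1],[0,0,0,0,0,0,-1],[0,0,0,0,0,0,-1],[0,0,0,0,0,0,-1]]'
python3 -m handwheel '[[0,0,-0.02,0,0,0,-1],[0,0,-0.06,0,0,0,-1],[0,0,-0.11,0,0,0,-1],[0,0,-0.11,0,0,0,-1],[0,0,-0.11,0,0,0,-1]]'
python3 - <<'E'
from h import *
go(484,-241.6,130,-85.7)
I,D,c,s=shot('wrist','w6'); P=cloud(c,D).reshape(-1,3); 
for lo,hi in((94,112),):
    q=P[(np.linalg.norm(P[:,:2]-s["position"][:2],axis=1)<50)&(P[:,2]>lo)&(P[:,2]<hi)]; print(len(q),cv2.minAreaRect(q[:,:2].astype(np.float32)),np.percentile(q[:,2],[2,50,98]))
E
```

```text
clock: 14.62
position: [475.1, -408.8, 43.1]
ee_rot: [0.733, -0.68, 0.001, -0.0]
contact_force: [-0.3, 0.2, 0.5]
gripper_width: 59.9
grasp_force: 0.0
clock: 15.25
position: [474.3, -409.6, 43.7]
ee_rot: [0.733, -0.68, 0.0, 0.0]
contact_force: [-2.9, 1.4, 6.8]
gripper_width: 20.0
grasp_force: 58.5
clock: 15.88
position: [472.2, -407.4, 148.8]
ee_rot: [0.732, -0.681, -0.004, -0.0]
contact_force: [-1.1, 1.0, -9.9]
gripper_width: 19.9
grasp_force: 59.7
pos [ 472.2 -407.4  148.8] yaw -85.83 -> rows [-0.1644 -0.0239  0.0196] [ 0.0044  0.0056 -0.0022]
127 ((474.4765625, -427.3706970214844), (56.623992919921875, 17.153366088867188), 5.660610675811768) [106.31336264 109.19444956 111.84584333]
```

```bash
python3 -m handwheel '[[-0.05,-0.007,0,0,0,0,-1],[-0.1,-0.014,0,0,0,0,-1],[-0.15,-0.022,0,0,0,0,-1],[-0.1645,-0.024,0,0,0,0,-1],[-0.1645,-0.024,0.02,0,0,0,-1],[-0.1645,-0.024,0.04,0,0,0,-1],[-0.1645,-0.024,0.05,0,0,0,-1],[-0.1645,-0.024,0.05,0,0,0,-1]]'
python3 -c "
from h import *
go(484,-241.6,86,-85.7)"
```

```text
clock: 16.92
position: [484.8, -243.5, 100.6]
ee_rot: [0.733, -0.68, -0.002, 0.001]
contact_force: [0.5, -0.1, -8.5]
gripper_width: 19.5
grasp_force: 59.5
pos [ 484.8 -243.5  100.6] yaw -85.76 -> rows [-0.0019  0.0006  0.0146] [ 0.0039  0.001  -0.0011]
```

```bash
python3 -m handwheel '[[-0.001,0.0006,0.006,0.0,0,0,-1],[-0.001,0.0006,0.01,0,0,0,-1],[-0.001,0.0006,0.014,0,0,0,-1],[-0.001,0.0006,0.015,0,0,0,-1],[-0.001,0.0006,0.015,0,0,0,-1]]'
python3 -m handwheel '[[0,0,0.002,0,0,0,0],[0,0,0.003,0,0,0,0.2],[0,0,0.003,0,0,0,0.3],[0,0,0.003,0,0,0,0.4],[0,0,0.003,0,0,0,0.5],[0,0,0.003,0,0,0,0.5],[0,0,0.003,0,0,0,0.5],[0,0,0.003,0,0,0,0.5]]'
python3 -m handwheel '[[0,0,-0.06,0,0,0,0.5],[0,0,-0.11,0,0,0,0.5],[0,0,-0.16,0,0,0,0.5],[0,0,-0.16,0,0,0,0.5],[0,0,-0.16,0,0,0,0.5]]'
cat > look.py <<'E'
import sys
from h import *
O=np.array([583.0,41.6]); a=np.radians(4.3); ex=np.array([np.cos(a),np.sin(a)]); ey=np.array([-ex[1],ex[0]])
def S(p): d=np.atleast_2d(p)[:,:2]-O; return np.stack([d@ex,d@ey],1)
def W(x,y): return O+x*ex+y*ey
def slab(P):
    s=S(P.reshape(-1,3)); z=P.reshape(-1,3)[:,2]
    out=[]
    for y in (15,45): 
        k=(abs(s[:,1]-y)<10)&(abs(s[:,0])<120)&(z>80)&(z<115); out.append(np.median(z[k]).round(1) if k.sum()>20 else None)
    return out
def top(I,D,c):
    P=cloud(c,D); print("slab top z at y=15,45:",slab(P))
    s=S(P.reshape(-1,3)); z=P.reshape(-1,3)[:,2]; hsv=cv2.cvtColor(I,cv2.COLOR_BGR2HSV).reshape(-1,3).astype(int)
    ok=(z>57)&(z<85)&((hsv[:,0]<12)|(hsv[:,0]>170))&(hsv[:,1]>90)&(hsv[:,2]<150)&(s[:,1]<20)&(s[:,1]>-520)&(s[:,0]>-100)&(s[:,0]<220)
    m=ok.reshape(D.shape).astype(np.uint8); n,l,st,ce=cv2.connectedComponentsWithStats(m)
    for i in range(1,n):
        if st[i,4]<60: continue
        q=P[l==i][:,:2]; r=cv2.minAreaRect(q.astype(np.float32)); b=cv2.boxPoints(r); L=max(b[1]-b[0],b[2]-b[1],key=np.linalg.norm)
        g=np.degrees(np.arctan2(L[1],L[0]))%180
        print("block px",ce[i].round(),"n",st[i,4],"world",np.round(r[0],1),"size",np.round(r[1],1),"yaw",round(float(g),1),"stand",S(r[0]).round(1))
if __name__=="__main__":
    I,D,c,s=shot(sys.argv[1],sys.argv[2]); top(I,D,c); print(s["clock"],np.array(s["position"]).round(1))
E
python3 look.py top t2
```

```text
clock: 17.55
position: [485.8, -243.0, 88.1]
ee_rot: [0.733, -0.68, 0.001, -0.0]
contact_force: [-1.1, -1.3, -4.0]
gripper_width: 19.8
grasp_force: 60.2
clock: 18.55
position: [485.3, -242.5, 84.2]
ee_rot: [0.733, -0.68, 0.0, 0.0]
contact_force: [0.4, -0.5, -0.2]
gripper_width: 64.1
grasp_force: 0.0
clock: 19.18
position: [484.8, -242.2, 243.7]
ee_rot: [0.733, -0.68, -0.0, -0.0]
contact_force: [-0.3, 0.5, -1.4]
gripper_width: 64.2
grasp_force: 0.0
slab top z at y=15,45: [np.float64(99.5), np.float64(96.7)]
19.175 [ 484.8 -242.2  243.7]
```

View pics/t2.png

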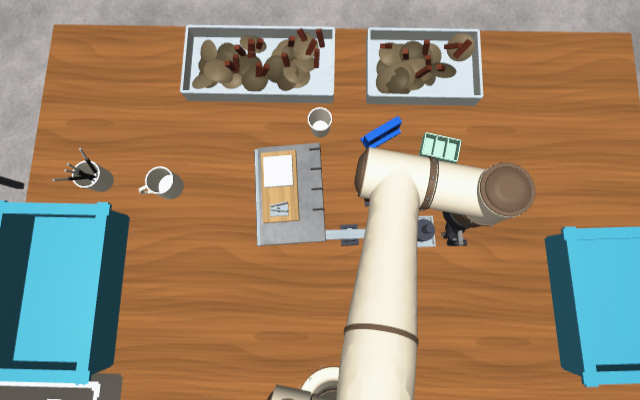

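The top view shows the weight in the pan (px 425,230) with the tail down, and the slab raised (z 99.5 at y=15, matching tilt ≈0.085). Now block A, going to groove 3.

```bash
python3 -m handwheel '[[-0.032,-0.055,0.01,0,0,0,0.5],[-0.064,-0.111,0.02,0,0,0,0.5],[-0.064,-0.111,0.02,0,0,0,0.5],[-0.064,-0.111,0.02,0,0,0,0.5],[-0.064,-0.111,0.02,0,0,0,0.5]]'
python3 look.py wrist w7; python3 -c "
from h import *
go(590,-170,36,-82.8)"
```

```text
clock: 19.85
position: [590.3, -171.1, 224.0]
ee_rot: [0.733, -0.681, -0.0, 0.0]
contact_force: [-0.1, 0.1, -0.1]
gripper_width: 64.0
grasp_force: 0.0
slab top z at y=15,45: [np.float64(99.7), None]
block px [312.  60.] n 588 world [ 605.6 -283.3] size [112.4  23.5] yaw 81.8 stand [[  -1.8 -325.6]]
block px [318. 204.] n 652 world [ 588.4 -140.9] size [ 23.5 118.4] yaw 97.2 stand [[  -8.3 -182.4]]
19.85 [ 590.3 -171.1  224. ]
pos [ 590.4 -171.2  224.4] yaw -85.8 -> rows [-0.0013  0.0003  0.1884] [ 0.0001 -0.0001 -0.0524]
```

View pics/w7.png

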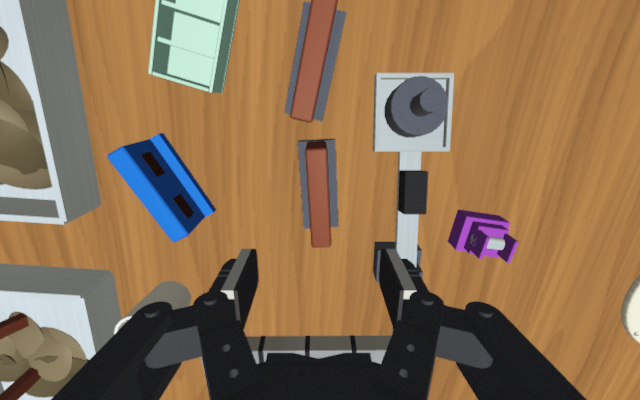

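The wrist view shows block A at (318,204), block B at (312,60), the weight tilted with the pan at (415,105), and blue at (165,185), well away. I'll grasp A.

```bash
python3 -m handwheel '[[-0.0024,-0.0017,0.06,0,0,-0.0524,0.5],[-0.0024,-0.0017,0.12,0,0,-0.0524,0.5],[-0.0024,-0.0017,0.16,0,0,-0.0524,0.5],[-0.0024,-0.0017,0.183,0,0,-0.0524,0.5],[-0.0024,-0.0017,0.188,0,0,-0.0524,0.5],[-0.0024,-0.0017,0.188,0,0,-0.0524,0.5]]'
python3 -m handwheel '[[0,0,0,0,0,0,-1],[0,0,0,0,0,0,-1],[0,0,0,0,0,0,-1],[0,0,0,0,0,0,-1],[0,0,0,0,0,0,-1]]'
python3 -m handwheel '[[0,0,-0.01,0,0,0,-1],[0,0,-0.012,0,0,0,-1],[0,0,-0.012,0,0,0,-1],[0,0,-0.012,0,0,0,-1]]'
python3 look.py wrist w8; python3 -c "
from h import *
from look import W
p=W(64,-75-28);print(p); go(p[0],p[1],None,-85.7)"
```

```text
clock: 20.65
position: [593.1, -168.4, 37.2]
ee_rot: [0.75, -0.661, 0.001, -0.0]
contact_force: [0.6, -0.2, 1.6]
gripper_width: 64.3
grasp_force: 0.0
clock: 21.28
position: [592.7, -168.1, 37.5]
ee_rot: [0.751, -0.661, 0.0, 0.0]
contact_force: [-2.2, 0.3, 6.2]
gripper_width: 22.5
grasp_force: 59.2
clock: 21.78
position: [592.4, -167.8, 47.6]
ee_rot: [0.75, -0.661, -0.001, 0.0]
contact_force: [-0.0, 0.6, -4.7]
gripper_width: 21.7
grasp_force: 59.2
slab top z at y=15,45: [None, None]
block px [306.  73.] n 1058 world [ 609.4 -258.9] size [63.7 23.7] yaw 81.7 stand [[   3.8 -301.6]]
block px [318. 249.] n 1837 world [ 591.4 -154.1] size [23.8 92.5] yaw 97.3 stand [[  -6.3 -195.7]]
21.775 [ 592.4 -167.8   47.6]
[654.54265741 -56.31143024]
pos [ 592.4 -167.8   47.6] yaw -82.74 -> rows [-0.1028 -0.0757 -0.    ] [0.001  0.0003 0.0516]
```

```bash
python3 -m handwheel '[[-0.03,-0.025,0,0,0,0.0516,-1],[-0.06,-0.05,0,0,0,0.0516,-1],[-0.09,-0.07,0,0,0,0.0516,-1],[-0.1028,-0.0757,0,0,0,0.0516,-1],[-0.1028,-0.0757,0,0,0,0.0516,-1],[-0.1028,-0.0757,0.0085,0,0,0.0516,-1],[-0.1028,-0.0757,0.0085,0,0,0.0516,-1]]'
python3 look.py wrist w9; python3 -c "
from h import *
from look import W
p=W(64,-20-28);print(p); go(p[0],p[1],39,-85.7)"
```

```text
clock: 22.7
position: [653.4, -57.6, 38.5]
ee_rot: [0.733, -0.681, -0.001, 0.001]
contact_force: [-0.2, -0.5, -4.8]
gripper_width: 22.1
grasp_force: 59.4
slab top z at y=15,45: [None, None]
block px [317. 250.] n 1289 world [653.2 -44.1] size [23.7 91.9] yaw 94.3 stand [[ 63.6 -90.7]]
22.7 [653.4 -57.6  38.5]
[650.41882743  -1.46624789]
pos [653.9 -57.5  39. ] yaw -85.77 -> rows [-0.0561 -0.0007 -0.    ] [ 0.0019 -0.0001 -0.0013]
```

View pics/w9.png

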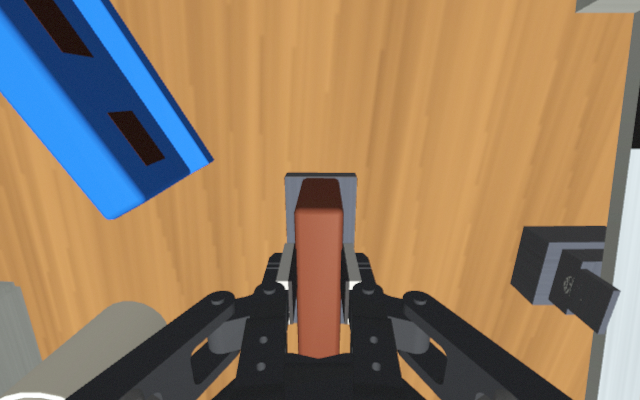

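The block is held square at (318,250), upright, with its outer end visible. I'll push it in, lower it and release.

```bash
python3 -m handwheel '[[-0.015,-0.0003,0,0,0,0,-1],[-0.03,-0.0005,0,0,0,0,-1],[-0.045,-0.0005,0,0,0,0,-1],[-0.0565,-0.0005,0,0,0,0,-1],[-0.0565,-0.0005,0,0,0,0,-1],[-0.0565,-0.0005,0.0015,0,0,0,-1],[-0.0565,-0.0005,0.0025,0,0,0,-1],[-0.0565,-0.0005,0.0025,0,0,0,-1]]'
python3 look.py wrist w10
python3 -m handwheel '[[0,0,0,0,0,0,-0.4],[0,0,0,0,0,0,-0.1],[0,0,0,0,0,0,-0.1],[0,0,0,0,0,0,-0.1]]'
python3 look.py wrist w11
python3 -m handwheel '[[0,0,-0.06,0,0,0,-0.1],[0.01,0,-0.12,0,0,0,0],[0.06,0,-0.16,0,0,0,0.4],[0.12,0,-0.18,0,0,0,0.5],[0.18,0,-0.18,0,0,0,0.5],[0.21,0,-0.18,0,0,0,0.5],[0.21,0,-0.18,0,0,0,0.5],[0.21,0,-0.18,0,0,0,0.5]]'
python3 look.py wrist w12
python3 -c "
from h import *
go()"
```

```text
clock: 23.75
position: [651.2, -0.4, 37.6]
ee_rot: [0.733, -0.68, 0.0, -0.0]
contact_force: [-1.5, 0.6, -1.6]
gripper_width: 22.6
grasp_force: 59.8
slab top z at y=15,45: [None, None]
block px [318. 257.] n 1505 world [650.8  12.7] size [23.7 91.1] yaw 94.3 stand [[ 65.5 -33.9]]
23.75 [ 6.512e+02 -4.000e-01  3.760e+01]
clock: 24.3
position: [651.5, 0.1, 37.6]
ee_rot: [0.733, -0.68, 0.0, -0.0]
contact_force: [-0.5, -0.7, 0.4]
gripper_width: 38.2
grasp_force: 0.0
slab top z at y=15,45: [np.float64(99.2), None]
block px [320. 257.] n 1466 world [649.6  12.9] size [23.8 91.9] yaw 94.6 stand [[ 64.3 -33.6]]
24.3 [6.515e+02 1.000e-01 3.760e+01]
clock: 25.35
position: [666.8, -209.0, 217.0]
ee_rot: [0.733, -0.68, -0.0, -0.0]
contact_force: [0.2, 0.3, 0.0]
gripper_width: 64.0
grasp_force: 0.0
slab top z at y=15,45: [np.float64(99.3), np.float64(97.5)]
block px [447.   5.] n 303 world [ 561.  -378.2] size [ 8.6 23. ] yaw 178.4 stand [[ -53.4 -417. ]]
block px [388.  96.] n 1261 world [ 605.6 -286.7] size [118.9  23.6] yaw 81.7 stand [[  -2.1 -329. ]]
block px [319. 331.] n 911 world [649.9   6. ] size [23.1 77.9] yaw 94.9 stand [[ 64.1 -40.5]]
25.35 [ 666.8 -209.   217. ]
pos [ 666.9 -208.5  217.2] yaw -85.64 -> rows [0. 0. 0.] [0.0001 0.0002 0.    ]
```

View pics/w12.png

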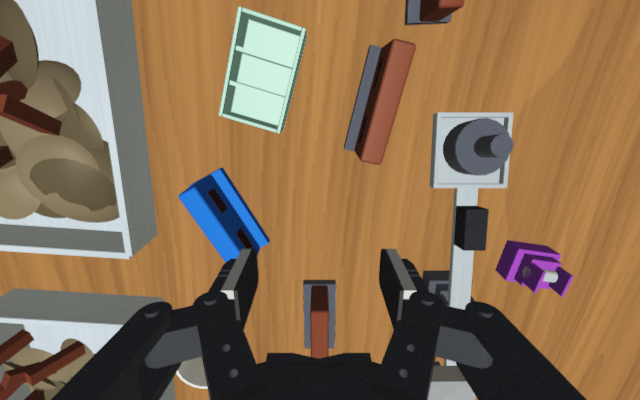

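Block A stands at x=64.1 with its outer end at -79.5 (wanted 64, -80), as seen at (319,320). Block B at (388,96) is next.

```bash
python3 -m handwheel '[[0.05,0.036,0,0,0,0.11,0.5],[0.1,0.073,0,0,0,0.221,0.5],[0.1006,0.0731,0,0,0,0.221,0.5],[0.1006,0.0731,0.04,0,0,0.221,0.5],[0.1006,0.0731,0.08,0,0,0.221,0.5],[0.1006,0.0731,0.08,0,0,0.221,0.5]]'
python3 look.py wrist w13
python3 -c "
from h import *
go(601.6,-314.4,37,-98.3)"
```

```text
clock: 26.15
position: [600.0, -312.8, 133.7]
ee_rot: [-0.655, 0.756, 0.003, -0.002]
contact_force: [-0.7, -0.5, -0.3]
gripper_width: 64.2
grasp_force: 0.0
slab top z at y=15,45: [None, None]
block px [343.  58.] n 704 world [ 564.4 -416.1] size [23.3 80. ] yaw 96.6 stand [[ -52.9 -455. ]]
block px [316. 214.] n 652 world [ 605.3 -287.6] size [118.   23.1] yaw 81.7 stand [[  -2.5 -329.9]]
26.15 [ 600.  -312.8  133.7]
pos [ 601.8 -313.9  136.7] yaw -98.21 -> rows [ 0.0005 -0.0001  0.0997] [ 0.0023 -0.0003  0.0016]
```

```bash
python3 -m handwheel '[[0.0005,0,0.05,0,0,0,0.5],[0.0005,0,0.09,0,0,0,0.5],[0.0005,0,0.099,0,0,0,0.5],[0.0005,0,0.099,0,0,0,0.5],[0.0005,0,0.099,0,0,0,-1],[0.0005,0,0.099,0,0,0,-1],[0.0005,0,0.099,0,0,0,-1],[0.0005,0,0.099,0,0,0,-1],[0.0005,0,0.099,0,0,0,-1]]'
python3 -m handwheel '[[0,0,-0.01,0,0,0,-1],[0,0,-0.012,0,0,0,-1],[0,0,-0.012,0,0,0,-1],[0,0,-0.012,0,0,0,-1]]'
python3 look.py wrist w14; python3 -c "
from h import *
from look import W
p=W(6,-75-28);print(p); go(p[0],p[1],None,-85.7)"
```

```text
clock: 27.32
position: [601.8, -316.0, 40.3]
ee_rot: [-0.654, 0.757, -0.001, 0.0]
contact_force: [-1.9, 2.0, 5.7]
gripper_width: 22.1
grasp_force: 59.9
clock: 27.82
position: [601.0, -315.5, 49.4]
ee_rot: [-0.654, 0.757, 0.001, -0.0]
contact_force: [-0.0, -0.1, -5.2]
gripper_width: 22.2
grasp_force: 59.0
slab top z at y=15,45: [None, None]
block px [360.  66.] n 1243 world [ 563.2 -406.3] size [23.9 61.2] yaw 96.4 stand [[ -53.3 -445.1]]
block px [317. 247.] n 1612 world [ 604.  -299.5] size [94.5 23.8] yaw 81.8 stand [[  -4.6 -341.7]]
27.825 [ 601.  -315.5   49.4]
[596.70591966 -60.66019639]
pos [ 601.1 -315.6   49.5] yaw -98.36 -> rows [-2.516e-01  4.150e-02  1.000e-04] [ 0.0011  0.0004 -0.221 ]
```

```bash
python3 -m handwheel '[[-0.05,0.008,0,0,0,-0.08,-1],[-0.1,0.016,0,0,0,-0.16,-1],[-0.15,0.025,0,0,0,-0.221,-1],[-0.2,0.033,0,0,0,-0.221,-1],[-0.24,0.04,0,0,0,-0.221,-1],[-0.2516,0.0415,0,0,0,-0.221,-1],[-0.2516,0.0415,0,0,0,-0.221,-1],[-0.2516,0.0415,0.008,0,0,-0.221,-1],[-0.2516,0.0415,0.008,0,0,-0.221,-1]]'
python3 look.py wrist w15; python3 -c "
from h import *
from look import W
p=W(6,-20-28);print(p); go(p[0],p[1],41,-85.7)"
```

```text
clock: 29.0
position: [597.4, -61.8, 41.9]
ee_rot: [0.732, -0.681, 0.0, -0.0]
contact_force: [-0.0, 1.1, -3.8]
gripper_width: 22.3
grasp_force: 59.5
slab top z at y=15,45: [None, None]
block px [317. 254.] n 1515 world [597.  -45.7] size [23.9 95.6] yaw 94.5 stand [[  7.5 -88.1]]
block px [221. 293.] n 178 world [652.2 -31.6] size [ 4.7 23.9] yaw 177.5 stand [[ 63.5 -78.2]]
block px [225. 380.] n 83 world [648.2  22.6] size [40.3  8.5] yaw 55.4 stand [[ 63.6 -23.9]]
29.0 [597.4 -61.8  41.9]
[592.58208969  -5.81501405]
pos [597.4 -61.6  42.1] yaw -85.79 -> rows [-0.056   0.0008  0.0011] [-0.0009  0.0002 -0.0016]
```

```bash
python3 -m handwheel '[[-0.015,0.0008,0,0,0,-0.0016,-1],[-0.03,0.0008,0,0,0,-0.0016,-1],[-0.045,0.0008,0,0,0,-0.0016,-1],[-0.056,0.0008,0,0,0,-0.0016,-1],[-0.056,0.0008,0,0,0,-0.0016,-1],[-0.056,0.0008,0.0015,0,0,-0.0016,-1],[-0.056,0.0008,0.003,0,0,-0.0016,-1],[-0.056,0.0008,0.003,0,0,-0.0016,-1]]'
python3 look.py wrist w16
python3 -m handwheel '[[0,0,0,0,0,0,-0.4],[0,0,0,0,0,0,-0.1],[0,0,0,0,0,0,-0.1],[0,0,0,0,0,0,-0.1]]'
python3 -m handwheel '[[0,0,-0.06,0,0,0,-0.1],[0.01,0,-0.12,0,0,0,0],[0.06,0,-0.16,0,0,0,0.4],[0.12,0,-0.18,0,0,0,0.5],[0.18,0,-0.18,0,0,0,0.5],[0.21,0,-0.18,0,0,0,0.5],[0.21,0,-0.18,0,0,0,0.5],[0.21,0,-0.18,0,0,0,0.5]]'
python3 look.py wrist w17
python3 -c "
from h import *
go()"
```

```text
clock: 30.05
position: [591.9, -4.9, 40.3]
ee_rot: [0.734, -0.679, -0.0, -0.0]
contact_force: [-3.0, 2.4, 4.6]
gripper_width: 22.3
grasp_force: 60.4
slab top z at y=15,45: [np.float64(99.9), None]
block px [216. 238.] n 1885 world [650.   -2.7] size [23.8 60.6] yaw 94.3 stand [[ 63.5 -49.2]]
block px [317. 257.] n 1490 world [591.7   9. ] size [23.9 90.7] yaw 94.8 stand [[  6.3 -33.1]]
30.05 [591.9  -4.9  40.3]
clock: 30.6
position: [592.2, -5.1, 39.1]
ee_rot: [0.734, -0.679, 0.0, -0.0]
contact_force: [-0.2, 0.2, -0.3]
gripper_width: 38.4
grasp_force: 0.0
clock: 31.6
position: [607.9, -213.9, 218.9]
ee_rot: [0.734, -0.679, -0.0, 0.0]
contact_force: [0.8, 0.5, -0.6]
gripper_width: 64.4
grasp_force: 0.0
slab top z at y=15,45: [None, None]
block px [384.   6.] n 280 world [ 560.3 -378.6] size [23.6  9. ] yaw 0.8 stand [[ -54.1 -417.3]]
block px [275. 328.] n 911 world [649.7   5.2] size [24.3 77.5] yaw 94.3 stand [[ 63.8 -41.3]]
block px [319. 331.] n 911 world [591.4   2.7] size [22.4 79.1] yaw 94.9 stand [[  5.5 -39.4]]
31.6 [ 607.9 -213.9  218.9]
pos [ 608.1 -213.5  219.1] yaw -85.55 -> rows [0. 0. 0.] [0.0002 0.0002 0.    ]
```

```bash
python3 -m handwheel '[[0.06,0.015,0,0,0,-0.036,0.5],[0.12,0.03,0,0,0,-0.036,0.5],[0.18,0.045,0,0,0,-0.036,0.5],[0.2276,0.059,0,0,0,-0.036,0.5],[0.2276,0.059,0.04,0,0,-0.036,0.5],[0.2276,0.059,0.07,0,0,-0.036,0.5],[0.2276,0.059,0.07,0,0,-0.036,0.5]]'
python3 look.py wrist w18
python3 -c "
from h import *
go(567,-445,38,-83.5)"
```

```text
clock: 32.52
position: [565.8, -443.7, 146.1]
ee_rot: [0.746, -0.666, -0.003, 0.001]
contact_force: [0.6, 0.4, 0.3]
gripper_width: 63.8
grasp_force: 0.0
slab top z at y=15,45: [None, None]
block px [305. 209.] n 203 world [ 576.5 -428.6] size [  1.8 103.1] yaw 96.8 stand [[ -41.8 -468.4]]
block px [329. 213.] n 199 world [ 555.1 -430.6] size [  1.9 102.2] yaw 96.7 stand [[ -63.2 -468.8]]
32.525 [ 565.8 -443.7  146.1]
pos [ 567.1 -444.7  148.8] yaw -83.43 -> rows [ 3.000e-04 -1.000e-04  1.108e-01] [0.0018 0.0005 0.0012]
```

View pics/w18.png

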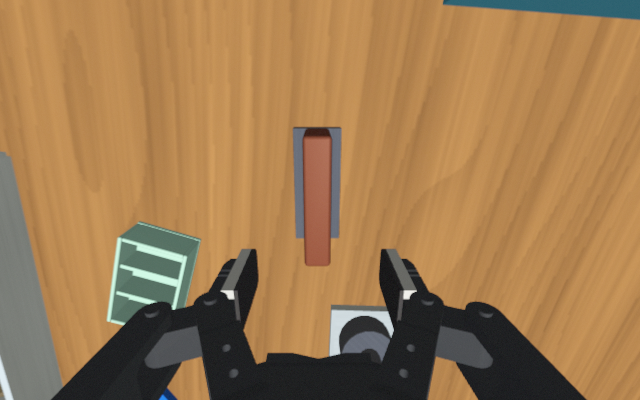

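Block C is straight below at (318,200), and the weight in the pan shows at (365,340). C's centre is about (566.8,-438), farther out than assumed because my mask was cropped. I'll correct for this and grasp.

```bash
sed -i 's/-520/-600/' look.py
python3 -m handwheel '[[0.0213,-0.0006,0.02,0,0,-0.003,0.5],[0.0213,-0.0006,0.06,0,0,-0.003,0.5],[0.0213,-0.0006,0.1,0,0,-0.003,0.5],[0.0213,-0.0006,0.11,0,0,-0.003,0.5],[0.0213,-0.0006,0.11,0,0,-0.003,0.5],[0.0213,-0.0006,0.11,0,0,-0.003,-1],[0.0213,-0.0006,0.11,0,0,-0.003,-1],[0.0213,-0.0006,0.11,0,0,-0.003,-1],[0.0213,-0.0006,0.11,0,0,-0.003,-1],[0.0213,-0.0006,0.11,0,0,-0.003,-1]]'
python3 -m handwheel '[[0,0,-0.01,0,0,0,-1],[0,0,-0.02,0,0,0,-1],[0,0,-0.04,0,0,0,-1],[0,0,-0.06,0,0,0,-1],[0,0,-0.06,0,0,0,-1]]'
python3 look.py wrist w19; python3 -c "
from h import *
from look import W
p=W(-52,-75-28);print(p); go(p[0],p[1],None,-85.7)"
```

```text
clock: 33.83
position: [570.1, -467.5, 41.4]
ee_rot: [0.747, -0.665, 0.001, 0.0]
contact_force: [-1.5, 1.3, 4.5]
gripper_width: 21.9
grasp_force: 60.7
clock: 34.45
position: [571.3, -467.9, 102.6]
ee_rot: [0.747, -0.665, 0.003, -0.0]
contact_force: [0.6, 0.4, -5.5]
gripper_width: 22.0
grasp_force: 59.5
slab top z at y=15,45: [None, None]
block px [319. 185.] n 125 world [ 575.1 -495.3] size [22.3  2.3] yaw 10.6 stand [[ -48.2 -534.8]]
34.45 [ 571.3 -467.9  102.6]
[538.86918192 -65.00896255]
pos [ 570.3 -467.1  100.6] yaw -83.37 -> rows [-0.403  -0.0152 -0.0005] [-0.0024 -0.0012  0.0407]
```

```bash
python3 -m handwheel '[[-0.05,-0.0152,0,0,0,0.0407,-1],[-0.1,-0.0152,0,0,0,0.0407,-1],[-0.15,-0.0152,0,0,0,0.0407,-1],[-0.2,-0.0152,0,0,0,0.0407,-1],[-0.25,-0.0152,0,0,0,0.0407,-1],[-0.3,-0.0152,0,0,0,0.0407,-1],[-0.35,-0.0152,0,0,0,0.0407,-1],[-0.395,-0.0152,0,0,0,0.0407,-1],[-0.403,-0.0152,0,0,0,0.0407,-1],[-0.403,-0.0152,0,0,0,0.0407,-1]]'
python3 look.py wrist w20; python3 -c "
from h import *
from look import W
p=W(-52,-75-28);print(p); go(p[0],p[1],42,-85.7)"
```

```text
clock: 35.75
position: [537.9, -64.5, 98.9]
ee_rot: [0.734, -0.68, -0.0, 0.0]
contact_force: [-0.5, -0.3, -4.2]
gripper_width: 22.2
grasp_force: 59.5
slab top z at y=15,45: [np.float64(99.4), None]
block px [319. 184.] n 201 world [540.1 -93.2] size [22.4  1.8] yaw 5.9 stand [[ -52.9 -131.2]]
block px [177. 269.] n 915 world [647.9   1.3] size [23.9 69.9] yaw 97.9 stand [[ 61.7 -45. ]]
block px [248. 255.] n 485 world [585.8 -23.7] size [20.  40.3] yaw 128.5 stand [[ -2.1 -65.3]]
35.75 [537.9 -64.5  98.9]
[538.86918192 -65.00896255]
pos [538.  -65.2  99. ] yaw -85.69 -> rows [-0.0001 -0.0009  0.057 ] [ 0.0007 -0.0002  0.0001]
```

View pics/w20.png

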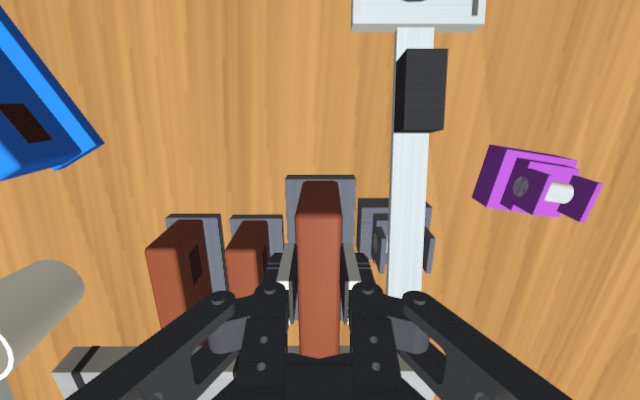

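Block C is held at (320,260) between block B's slot and the fulcrum at (395,235), with gaps on both sides. I'll lower it.

```bash
python3 -m handwheel '[[0,-0.0009,0.02,0,0,0,-1],[0,-0.0009,0.04,0,0,0,-1],[0,-0.0009,0.055,0,0,0,-1],[0,-0.0009,0.056,0,0,0,-1],[0,-0.0009,0.056,0,0,0,-1]]'
python3 look.py wrist w21; python3 -c "
from h import *
from look import W
p=W(-52,-20-28);print(p); go(p[0],p[1],42,-85.7)"
```

```text
clock: 36.42
position: [539.3, -65.1, 43.6]
ee_rot: [0.733, -0.68, 0.0, -0.0]
contact_force: [0.0, 0.2, -3.9]
gripper_width: 21.9
grasp_force: 59.6
slab top z at y=15,45: [None, None]
block px [317. 243.] n 1049 world [538.6 -47.1] size [23.6 93.1] yaw 95.0 stand [[-51.  -85.1]]
block px [132. 307.] n 1356 world [650.1  -9.1] size [24.6 48.9] yaw 95.4 stand [[ 63.1 -55.5]]
block px [223. 291.] n 274 world [593.4 -35.3] size [ 7.  23.6] yaw 174.6 stand [[  4.6 -77.5]]
36.425 [539.3 -65.1  43.6]
[534.74535194 -10.1637802 ]
pos [539.4 -64.9  43.7] yaw -85.7 -> rows [-0.055   0.0005  0.0017] [-0.0005  0.     -0.0001]
```

```bash
python3 -m handwheel '[[-0.015,0.0003,0,0,0,0,-1],[-0.03,0.0003,0,0,0,0,-1],[-0.045,0.0003,0,0,0,0,-1],[-0.0515,0.0003,0,0,0,0,-1],[-0.0515,0.0003,0,0,0,0,-1],[-0.0515,0.0003,0.0015,0,0,0,-1],[-0.0515,0.0003,0.003,0,0,0,-1],[-0.0515,0.0003,0.003,0,0,0,-1]]'
python3 -m handwheel '[[0,0,0,0,0,0,-0.4],[0,0,0,0,0,0,-0.1],[0,0,0,0,0,0,-0.1],[0,0,0,0,0,0,-0.1]]'
python3 -m handwheel '[[0,0,-0.06,0,0,0,-0.1],[0.01,0,-0.12,0,0,0,0],[0.06,0,-0.16,0,0,0,0.4],[0.11,0,-0.18,0,0,0,0.5],[0.15,0,-0.18,0,0,0,0.5],[0.15,0,-0.18,0,0,0,0.5],[0.15,0,-0.18,0,0,0,0.5]]'
python3 look.py wrist w22
python3 -c "
from h import *
go(484,-235,90)"
```

```text
clock: 37.48
position: [535.1, -13.8, 41.6]
ee_rot: [0.733, -0.68, 0.0, -0.0]
contact_force: [-3.8, 0.6, 5.5]
gripper_width: 21.8
grasp_force: 60.8
clock: 37.98
position: [535.2, -13.4, 40.2]
ee_rot: [0.733, -0.68, 0.0, -0.0]
contact_force: [-0.1, 0.7, 0.3]
gripper_width: 38.6
grasp_force: 0.0
clock: 38.85
position: [546.0, -162.8, 219.8]
ee_rot: [0.733, -0.68, -0.0, 0.0]
contact_force: [-0.1, 0.4, -0.5]
gripper_width: 64.1
grasp_force: 0.0
slab top z at y=15,45: [np.float64(99.5), np.float64(97.0)]
block px [318. 291.] n 319 world [533.3   2.4] size [23.  89.6] yaw 94.9 stand [[-52.5 -35.3]]
block px [276. 295.] n 456 world [589.7  11.6] size [24.1 96.9] yaw 94.8 stand [[  4.5 -30.4]]
38.85 [ 546.  -162.8  219.8]
pos [ 546.1 -162.4  219.9] yaw -85.66 -> rows [0.0677 0.0673 0.1299] [0.0006 0.0002 0.    ]
```

View pics/w22.png

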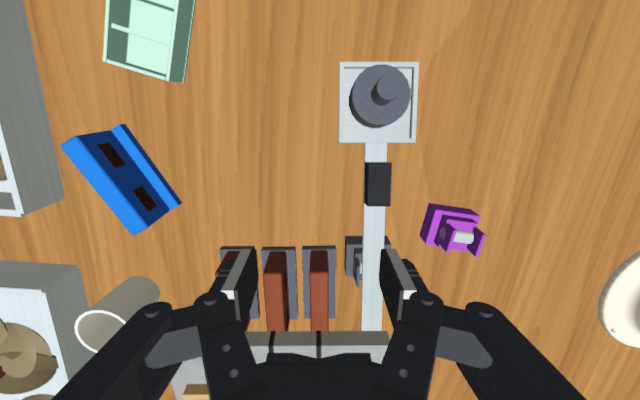

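Blocks C, B and A stand in line with grooves 1–3, at (318,290), (276,295) and (235,295) px, and the weight sits in the pan at (378,95). Now I'll measure the tilted weight post.

```bash
python3 -m handwheel '[[0.02,0.03,0,0,0,0,0.5],[0.04,0.067,0,0,0,0,0.5],[0.04,0.067,0,0,0,0,0.5],[0.04,0.067,0,0,0,0,0.5]]'
python3 - <<'E'
from h import *
from look import S,W
I,D,c,s=shot('wrist','w23'); P=cloud(c,D).reshape(-1,3); st=S(P); z=P[:,2]
m=(abs(st[:,0]+120)<9)&(z>2)&(z<120)
for y in range(-325,-95,8):
    k=z[m&(abs(st[:,1]-y)<4)]
    if len(k): print(y,np.percentile(k,[10,50,90]).round(1),end='; ')
q=P[(z>70)&(abs(st[:,0]+120)<35)&(st[:,1]<-230)&(st[:,1]>-330)&(z<110)]
print("\npost",len(q),q.mean(0).round(1),cv2.minAreaRect(q[:,:2].astype(np.float32)),np.percentile(q[:,2],[2,50,98]).round(1), S(q.mean(0)))
A=np.c_[q[:,0],q[:,1],np.ones(len(q))];print("plane",np.linalg.lstsq(A,q[:,2],rcond=None)[0])
kk=P[(abs(st[:,0]+120)<12)&(st[:,1]<-160)&(st[:,1]>-205)&(z>30)&(z<70)]; A=np.c_[kk[:,0],kk[:,1],np.ones(len(kk))];print("gripplane",np.linalg.lstsq(A,kk[:,2],rcond=None)[0])
go(q.mean(0)[0],q.mean(0)[1])
E
```

```text
clock: 39.4
position: [483.0, -207.1, 220.5]
ee_rot: [0.734, -0.68, 0.0, -0.0]
contact_force: [-0.1, -1.0, -0.4]
gripper_width: 64.2
grasp_force: 0.0
-325 [2.2 2.2 2.2]; -317 [12.4 13.5 40.5]; -309 [41.3 42.6 43.9]; -301 [43.1 45.1 79.9]; -293 [79.5 80.7 81.6]; -285 [81.2 82.2 83.3]; -277 [49.5 68.4 83. ]; -269 [49.5 50.8 52.2]; -261 [51.3 52.2 53.5]; -253 [52.1 53.1 54.2]; -245 [18.2 19.1 20.3]; -237 [19.6 21.1 31. ]; -229 [24.8 25.8 31.2]; -221 [25.8 26.8 28.2]; -213 [27.4 29.8 55.5]; -205 [29.5 56.4 57.6]; -197 [57.3 58.3 59.5]; -189 [58.8 60.1 61. ]; -181 [60.3 61.5 62.7]; -173 [62.1 63.2 64.3]; -165 [63.5 64.4 65.4]; -149 [41.1 41.7 42.5]; -141 [42.1 43.1 44.2]; -133 [43.8 44.8 45.9]; -125 [45.2 46.3 47.7]; -117 [46.9 48.  49.2]; -109 [48.5 49.7 50.9]; -101 [50.3 51.1 51.9]; 
post 444 [ 486.3 -257.    80.9] ((486.67816162109375, -256.4601745605469), (23.78065299987793, 22.82714080810547), 69.6795654296875) [77.4 81.  83.4] [[-118.83379404 -290.51704738]]
plane [-7.48970361e-03  1.62370118e-01  1.26241690e+02]
gripplane [-2.15827468e-02  2.03712641e-01  1.01955804e+02]
pos [ 483.2 -207.1  220.3] yaw -85.61 -> rows [0.05   0.0008 0.    ] [-0.0006 -0.0001  0.    ]
```

```bash
python3 -m handwheel '[[0.03,0.0005,0,0,-0.1,0,0.4],[0.0597,0.0007,0.03,0,-0.19,0,0.4],[0.0597,0.0007,0.06,0,-0.19,0,0.4],[0.0597,0.0007,0.0873,0,-0.19,0,0.4],[0.0597,0.0007,0.0873,0,-0.19,0,0.4],[0.0597,0.0007,0.0873,0,-0.19,0,0.4]]'
python3 - <<'E'
from h import *
st=read_state(); M=R.from_quat(st["ee_rot"]); print(M.as_matrix()[:,2].round(3), M.inv().apply(np.array([486,-251.6,54.5])-st["position"]).round(1))
E
```

```text
clock: 40.2
position: [487.5, -267.5, 133.9]
ee_rot: [0.73, -0.676, -0.069, -0.064]
contact_force: [-0.8, 0.3, 0.2]
gripper_width: 59.7
grasp_force: 0.0
[-0.013  0.187 -0.982] [-0.8  0.3 80.9]
```

```bash
python3 -m handwheel '[[-0.0008,0.0003,0.03,0,0,0,0.4],[-0.0008,0.0003,0.06,0,0,0,0.4],[-0.0008,0.0003,0.077,0,0,0,0.4],[-0.0008,0.0003,0.08,0,0,0,0.4],[-0.0008,0.0003,0.08,0,0,0,0.4],[-0.0008,0.0003,0.08,0,0,0,-1],[-0.0008,0.0003,0.08,0,0,0,-1],[-0.0008,0.0003,0.08,0,0,0,-1],[-0.0008,0.0003,0.08,0,0,0,-1],[-0.0008,0.0003,0.08,0,0,0,-1]]'
python3 -m handwheel '[[0,0,-0.003,0,0,0,-1],[0,0,-0.006,0,0,0,-1],[0,0,-0.01,0,0,0,-1],[0,0,-0.015,0,0,0,-1],[0,0,-0.02,0,0,0,-1],[0,0,-0.03,0,0,0,-1],[0,0,-0.04,0,0,0,-1],[0,0,-0.055,0,0,0,-1],[0,0,-0.07,0,0,0,-1],[0,0,-0.08,0,0,0,-1]]'
python3 -m handwheel '[[0,0,-0.06,0,0.0,0,-1],[0,0,-0.09,0,0.1,0,-1],[0,0,-0.09,0,0.19,0,-1],[0,0,-0.09,0,0.19,0,-1],[0,0,-0.09,0,0.19,0,-1]]'
python3 look.py wrist w24; python3 -c "
from h import *
go(473,-420,None,-85.7)"
```

```text
clock: 41.45
position: [485.5, -252.1, 55.6]
ee_rot: [0.73, -0.677, -0.068, -0.065]
contact_force: [-0.2, 1.6, 6.1]
gripper_width: 20.2
grasp_force: 58.7
clock: 42.7
position: [486.4, -267.2, 134.7]
ee_rot: [0.73, -0.677, -0.069, -0.065]
contact_force: [0.9, 0.4, -8.1]
gripper_width: 19.8
grasp_force: 59.1
clock: 43.32
position: [486.7, -283.4, 221.0]
ee_rot: [0.733, -0.68, -0.001, -0.0]
contact_force: [0.0, -0.6, -9.2]
gripper_width: 20.0
grasp_force: 60.6
slab top z at y=15,45: [None, None]
block px [234. 371.] n 81 world [586.1  16.6] size [53.3 11.1] yaw 68.0 stand [[  1.2 -25.2]]
43.325 [ 486.7 -283.4  221. ]
pos [ 487.  -283.8  221. ] yaw -85.74 -> rows [ 0.1347  0.0241 -0.0002] [ 0.0008  0.0013 -0.0006]
```

View pics/w24.png

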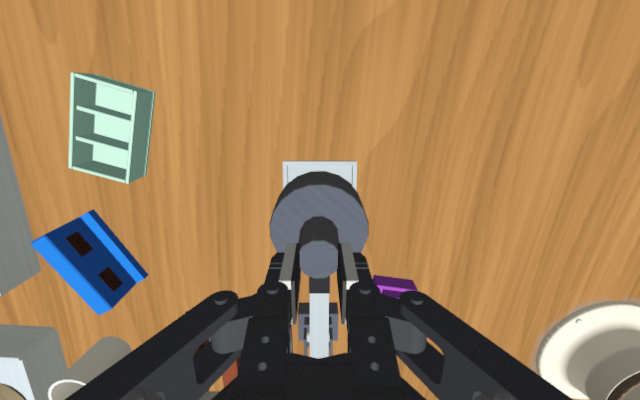

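The weight is off and held upright at (318,220). I'll set it down at an open place near (600,-400).

```bash
python3 -m handwheel '[[0.04,-0.035,0,0,0,0,-1],[0.08,-0.07,0,0,0,0,-1],[0.1243,-0.104,0,0,0,0,-1],[0.1243,-0.104,0.05,0,0,0,-1],[0.1243,-0.104,0.1,0,0,0,-1],[0.1243,-0.104,0.14,0,0,0,-1],[0.1243,-0.104,0.165,0,0,0,-1],[0.1243,-0.104,0.17,0,0,0,-1],[0.1243,-0.104,0.17,0,0,0,-1]]'
python3 -m handwheel '[[0,0,0.002,0,0,0,-1],[0,0,0.004,0,0,0,-1],[0,0,0.006,0,0,0,-1],[0,0,0.006,0,0,0,-1]]'
```

```text
clock: 44.5
position: [600.6, -400.7, 51.5]
ee_rot: [0.733, -0.68, 0.0, 0.0]
contact_force: [-0.3, -0.3, -7.5]
gripper_width: 20.0
grasp_force: 59.7
clock: 45.0
position: [600.0, -399.7, 45.4]
ee_rot: [0.733, -0.68, -0.0, -0.0]
contact_force: [-0.7, 0.0, -9.8]
gripper_width: 20.3
grasp_force: 59.7
```

```bash
python3 -m handwheel '[[0,0,0.001,0,0,0,-1],[0,0,0.002,0,0,0,-1],[0,0,0.0025,0,0,0,-1],[0,0,0.0025,0,0,0,-1]]'
python3 -m handwheel '[[0,0,0,0,0,0,-0.5],[0,0,0,0,0,0,-0.2],[0,0,0,0,0,0,0],[0,0,0,0,0,0,0.4],[0,0,0,0,0,0,0.4]]'
python3 -m handwheel '[[0,0,-0.05,0,0,0,0.4],[0,0,-0.1,0,0,0,0.4],[-0.05,0.04,-0.16,0,0,0,0.4],[-0.1,0.07,-0.19,0,0,0,0.4],[-0.15,0.1,-0.19,0,0,0,0.4],[-0.19,0.1,-0.19,0,0,0,0.4],[-0.19,0.1,-0.19,0,0,0,0.4],[-0.19,0.1,-0.19,0,0,0,0.4]]'
python3 look.py wrist w25
python3 - <<'E'
from h import *
from look import S
I,D,c,s=shot('wrist'); P=cloud(c,D).reshape(-1,3); st=S(P); z=P[:,2]
m=(abs(st[:,0]+120)<9)&(z>2)&(z<120)
for y in range(-325,-60,12):
    k=z[m&(abs(st[:,1]-y)<6)]
    if len(k): print(y,np.percentile(k,[10,50,90]).round(1),end='; ')
q=P[(abs(st[:,0]+120)<25)&(st[:,1]<-150)&(st[:,1]>-215)&(z>50)&(z<100)]
print("\ngrip",q.mean(0).round(1),cv2.minAreaRect(q[:,:2].astype(np.float32)),np.percentile(q[:,2],[3,97]))
w=P[(abs(P[:,0]-600)<45)&(abs(P[:,1]+400)<45)&(z>30)]; print("weight",len(w), w.mean(0) if len(w) else 0, np.percentile(w[:,2],[5,50,95]) if len(w) else 0)
go()
E
```

```text
clock: 45.5
position: [600.9, -400.7, 44.3]
ee_rot: [0.733, -0.68, 0.001, 0.0]
contact_force: [-0.4, -2.8, -2.5]
gripper_width: 19.9
grasp_force: 60.4
clock: 46.12
position: [600.4, -399.7, 43.2]
ee_rot: [0.733, -0.68, 0.0, -0.0]
contact_force: [-0.4, 0.2, 1.3]
gripper_width: 59.6
grasp_force: 0.0
clock: 47.12
position: [486.5, -217.8, 233.4]
ee_rot: [0.733, -0.68, 0.001, -0.0]
contact_force: [1.1, 0.1, 0.8]
gripper_width: 59.9
grasp_force: 0.0
slab top z at y=15,45: [np.float64(92.9), np.float64(91.5)]
block px [186. 300.] n 199 world [651.1 -26.6] size [14.3 25.5] yaw 175.2 stand [[ 62.8 -73.1]]
block px [274. 317.] n 422 world [532.4   4. ] size [23.9 93.7] yaw 94.6 stand [[-53.3 -33.7]]
47.125 [ 486.5 -217.8  233.4]
-325 [28.  29.  30.1]; -313 [20.2 21.5 29. ]; -301 [21.7 22.7 24.1]; -289 [23.3 24.4 25.8]; -277 [25.  26.2 27.3]; -265 [26.5 27.7 28.7]; -253 [28.2 29.2 30.4]; -241 [29.8 31.2 41. ]; -229 [35.2 36.1 40.7]; -217 [36.5 38.2 64. ]; -205 [41.5 65.1 66.3]; -193 [65.8 66.8 67.8]; -181 [67.3 68.5 69.5]; -169 [68.9 70.1 71. ]; -157 [46.4 46.5 47.1]; -145 [46.1 47.2 48. ]; -133 [47.7 48.8 50. ]; -121 [49.4 50.4 51.5]; -109 [51.  52.  53.2]; -97 [52.8 53.9 55. ]; -85 [54.3 55.3 56.6]; -73 [55.9 57.1 58.2]; -61 [57.7 58.7 59.8]; 
grip [ 476.4 -157.5   66.8] ((476.2165832519531, -155.808837890625), (25.609363555908203, 49.976314544677734), 4.30172872543335) [58.79106745 70.84692638]
weight 680 [ 599.19302632 -380.37030447   34.9631488 ] [32.32497319 35.16661956 36.57602441]
pos [ 486.5 -218.6  232.6] yaw -85.75 -> rows [0. 0. 0.] [ 0.0004 -0.     -0.    ]
```

View pics/w25.png

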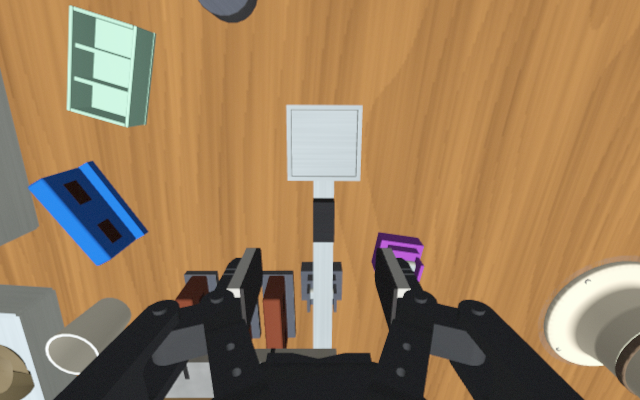

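The slab is down on the blocks (92.9 at y=15, expected ≈93.1) and the weight stands upright. The bar's tail is up at tilt ≈0.136, with its grip at (323,220) px. I'll approach the grip tilted to match.

```bash
python3 -m handwheel '[[-0.03,0.003,0.02,0,-0.07,0,0.4],[-0.056,0.0055,0.05,0,-0.136,0,0.4],[-0.056,0.0055,0.09,0,-0.136,0,0.4],[-0.056,0.0055,0.1198,0,-0.136,0,0.4],[-0.056,0.0055,0.1198,0,-0.136,0,0.4],[-0.056,0.0055,0.1198,0,-0.136,0,0.4]]'
python3 - <<'E'
from h import *
st=read_state(); M=R.from_quat(st["ee_rot"]); print(M.as_matrix()[:,2].round(3), M.inv().apply(np.array([476.2,-153.7,43.4])-st["position"]).round(1))
E
```

```text
clock: 47.98
position: [477.6, -163.4, 113.9]
ee_rot: [0.731, -0.679, -0.049, -0.046]
contact_force: [-0.1, 0.0, 0.3]
gripper_width: 59.7
grasp_force: 0.0
[-0.009  0.134 -0.991] [-0.2  0.7 71.1]
```

```bash
python3 -m handwheel '[[0,0.0007,0.03,0,0,0,0.4],[0,0.0007,0.06,0,0,0,0.4],[0,0.0007,0.07,0,0,0,0.4],[0,0.0007,0.07,0,0,0,0.4],[0,0.0007,0.07,0,0,0,-1],[0,0.0007,0.07,0,0,0,-1],[0,0.0007,0.07,0,0,0,-1],[0,0.0007,0.07,0,0,0,-1],[0,0.0007,0.07,0,0,0,-1]]'
python3 -m handwheel '[[0,0,-0.002,0,0.015,0,-1],[0,0,-0.0045,0,0.03,0,-1],[0,0,-0.0045,0,0.03,0,-1],[0,0,-0.0045,0,0.03,0,-1]]'
python3 -c "
from h import *
go()"
```

```text
clock: 49.1
position: [475.9, -153.3, 44.9]
ee_rot: [0.732, -0.678, -0.049, -0.047]
contact_force: [0.0, -0.0, 5.9]
gripper_width: 22.1
grasp_force: 58.9
clock: 49.6
position: [474.3, -153.3, 47.5]
ee_rot: [0.732, -0.679, -0.04, -0.036]
contact_force: [-0.3, 0.2, -6.2]
gripper_width: 21.8
grasp_force: 59.0
pos [ 474.3 -153.3   47.5] yaw -85.71 -> rows [0. 0. 0.] [2.000e-03 1.067e-01 1.000e-04]
```

```bash
python3 -m handwheel '[[0.01,0,0,0,0,0,-1],[0.02,0,0,0,0,0,-1],[0.03,0,0,0,0,0,-1],[0.04,0,0,0,0,0,-1],[0.05,0,0,0,0,0,-1],[0.06,0,0,0,0,0,-1],[0.06,0,0,0,0,0,-1]]'
python3 - <<'E'
from h import *
I,D,c,s=shot('side','s4')
from look import slab; print(slab(cloud(c,D))); go()
E
```

```text
clock: 50.48
position: [479.6, -213.9, 41.7]
ee_rot: [0.732, -0.68, -0.039, -0.036]
contact_force: [0.3, 0.1, -6.0]
gripper_width: 21.9
grasp_force: 59.1
[np.float64(92.7), np.float64(91.5)]
pos [ 479.5 -213.4   41.7] yaw -85.74 -> rows [0. 0. 0.] [0.0003 0.1062 0.    ]
```

```bash
python3 -c "
import cv2
I=cv2.imread('pics/s4.png'); cv2.imwrite('pics/s4c.png',cv2.resize(I[90:270,250:470],None,fx=3.3,fy=3.3,interpolation=cv2.INTER_CUBIC))"
```

```text
(no output)
```

View pics/s4c.png

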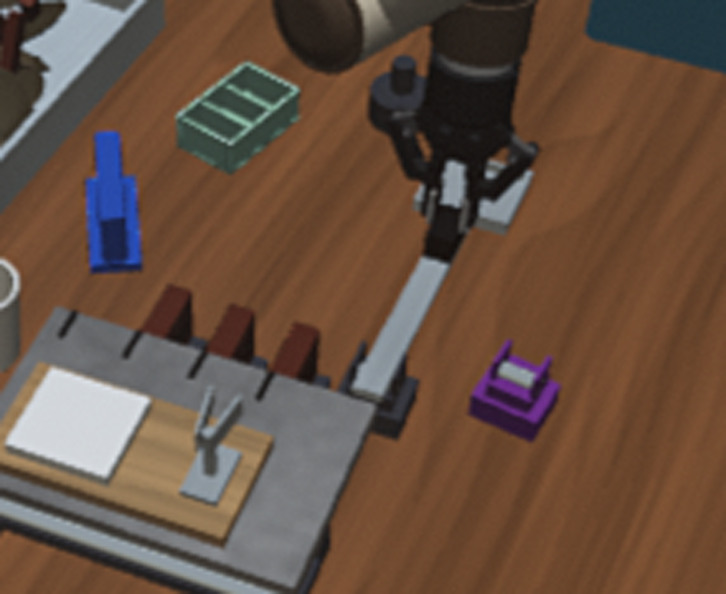

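The side view shows the tip withdrawn from the slab at (370,390) and three blocks in a row under the edge. I'll lift, level and carry the bar back.

```bash
python3 -m handwheel '[[-0.002,0,-0.02,0,0,0,-1],[-0.004,0,-0.04,0,0,0,-1],[-0.0064,0,-0.06,0,0.05,0,-1],[-0.0064,0,-0.06,0,0.106,0,-1],[-0.0064,0,-0.06,0,0.106,0,-1],[-0.0064,0,-0.06,0,0.106,0,-1]]'
python3 -m handwheel '[[0.03,0,0,0,0,0,-1],[0.06,0,0,0,0,0,-1],[0.09,0,0,0,0,0,-1],[0.118,0,0,0,0,0,-1],[0.118,0,0,0,0,0,-1],[0.118,0,0.03,0,0,0,-1],[0.118,0,0.06,0,0,0,-1],[0.118,0,0.07,0,0,0,-1],[0.118,0,0.07,0,0,0,-1]]'
python3 - <<'E'
from h import *
import bartool
I,D,c,s=shot('wrist','w26'); bartool.bar(I,D); go(None,None,12,None)
E
```

```text
clock: 51.28
position: [479.4, -212.8, 102.0]
ee_rot: [0.733, -0.68, -0.001, -0.0]
contact_force: [0.0, 0.0, -5.9]
gripper_width: 22.2
grasp_force: 59.5
clock: 52.4
position: [488.4, -330.6, 31.8]
ee_rot: [0.733, -0.68, -0.001, 0.0]
contact_force: [0.3, -0.5, -5.2]
gripper_width: 21.8
grasp_force: 59.7
pan x [ 47.6 127. ]
5 y [-14.9  13.5] mid -0.6316898988125796 z [-23.2 -22.  -21.1]
15 y [-13.4  12.1] mid -0.642832957883928 z [-22.8 -21.8 -20.9]
25 y [-13.3  12.2] mid -0.46213949551115263 z [-22.3 -10.4   4.9]
35 y [-13.2  12.4] mid -0.3595104067592034 z [3.4 4.3 5.4]
45 y [-44.   42.8] mid -0.45532750297101643 z [-2.3 -1.   5.1]
55 y [-44.4  43.6] mid -0.383995768911106 z [-2.1  6.9  8.5]
65 y [-44.5  43.7] mid -0.4531139665002648 z [-1.3  7.6  8.7]
75 y [-44.5  43.8] mid -0.35553124453441143 z [-1.2  7.7  9. ]
85 y [-44.5  43.8] mid -0.30234626813626875 z [-1.1  7.8  9.1]
95 y [-44.4  43.8] mid -0.32744172417772077 z [-1.   8.   9.2]
105 y [-44.4  43.8] mid -0.33698884531126083 z [-0.9  8.1  9.3]
115 y [-44.4  43.9] mid -0.19318608220162048 z [-0.7  8.2  9.5]
125 y [-44.1  43.6] mid -0.3020497333509553 z [-0.3  8.4  9.7]
pos [ 489.2 -331.    32.9] yaw -85.67 -> rows [-0.      0.      0.0209] [-0.0008 -0.0007  0.    ]
```

```bash
python3 -m handwheel '[[0,0,0.01,0,0,0,-1],[0,0,0.016,0,0,0,-1],[0,0,0.019,0,0,0,-1],[0,0,0.021,0,0,0,-1],[0,0,0.021,0,0,0,-1]]'
python3 -m handwheel '[[0,0,0,0,0,0,-0.5],[0,0,0,0,0,0,-0.2],[0,0,0,0,0,0,0.2],[0,0,0,0,0,0,0.4],[0,0,0,0,0,0,0.4]]'
python3 -m handwheel '[[0,0,-0.05,0,0,0,0.4],[0,0,-0.1,0,0,0,0.4],[0,0,-0.16,0,0,0,0.4],[0,0,-0.22,0,0,0,0.4],[0,0.1,-0.25,0,0,0,0.4],[0,0.15,-0.25,0,0,0,0.4],[0,0.15,-0.25,0,0,0,0.4],[0,0.15,-0.25,0,0,0,0.4]]'
python3 look.py side s5
python3 look.py top t5
```

```text
clock: 53.08
position: [488.6, -330.9, 11.4]
ee_rot: [0.733, -0.68, 0.0, -0.0]
contact_force: [-0.5, -0.4, -5.5]
gripper_width: 22.3
grasp_force: 59.8
clock: 53.7
position: [488.8, -330.9, 11.6]
ee_rot: [0.733, -0.68, 0.0, -0.0]
contact_force: [-0.3, 0.0, 0.3]
gripper_width: 59.8
grasp_force: 0.0
clock: 54.7
position: [337.6, -342.3, 262.2]
ee_rot: [0.733, -0.681, 0.001, -0.0]
contact_force: [1.0, -0.5, 0.3]
gripper_width: 59.6
grasp_force: 0.0
slab top z at y=15,45: [np.float64(92.9), np.float64(91.4)]
block px [300. 184.] n 143 world [649.1  -1.6] size [24.2 62.5] yaw 91.2 stand [[ 62.7 -48. ]]
block px [320. 190.] n 143 world [590.3  -6.4] size [25.2 59.7] yaw 93.5 stand [[  3.7 -48.4]]
block px [339. 196.] n 151 world [532.9 -11.1] size [24.9 59.1] yaw 94.1 stand [[-54.  -48.7]]
54.7 [ 337.6 -342.3  262.2]
slab top z at y=15,45: [np.float64(93.0), np.float64(91.6)]
block px [336. 170.] n 215 world [648.7   5.8] size [24.9 79.8] yaw 96.0 stand [[ 62.8 -40.6]]
block px [337. 190.] n 190 world [589.7   1.9] size [24.3 78.6] yaw 94.8 stand [[  3.7 -40. ]]
block px [339. 209.] n 150 world [532.4  -3.1] size [23.8 79.6] yaw 94.0 stand [[-53.8 -40.8]]
54.75 [ 338.7 -342.3  261.7]
```

View pics/s5.png

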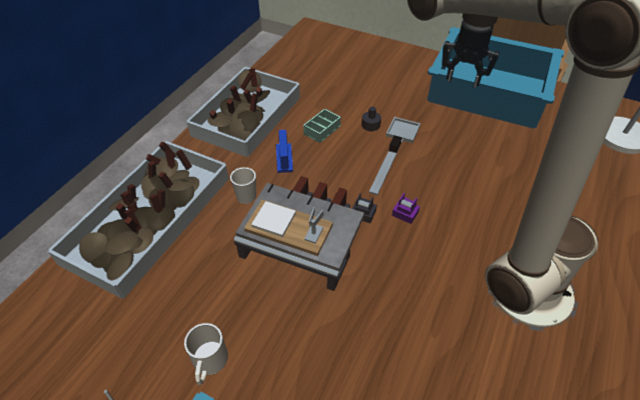

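The side view shows the job finished. The three blocks are in line under the slab (300–340, 185–195), with the bar flat at (395,155), the weight upright at (371,120), and the cups and box untouched.

```bash
python3 -c "
from bench import job_done
print(job_done())"
```

```text
the job is handed in; nothing more can be done
None
```

I've handed the job in: the slab rests on the three blocks at grooves 1–3, each about 40 mm under and within about 2 mm of its groove, with the bar flat and the weight upright on the bench, clear of the stand and fulcrum, and the cups and box untouched.

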